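# Lay out the writing place on the desk

## Task

Get the writing place ready: first take the wooden cup off the cork mat and stand it in the large compartment of the gray caddy, then lay the memo pad flat in the middle of the mat with its long edges running along the mat's short edges, and set the glass paperweight upright on the middle of the pad. Also stand the blue stamp upright on the mat, beside the pad, midway between the pad and the mat's left edge (left as seen from the robot), and lay the longer of the two pencils flat in the middle of the aluminium tray, lengthwise. Leave the shorter pencil and the stapler where they are.

Things in the scene. Friction and masses are not known exactly. Their poses are not given: they have to be found in the camera images.
- mat: rectangular cork mat fixed on the desk, 140 (its x) by 200 (its y), 3 mm thick. Origin: centre of the underside. Its x axis points away from the robot, its y axis to the robot's left (within about 10 degrees); its short edges run along x, its left edge is at y = +100 mm. Only the wooden cup stands on it at the start
- tray: shallow open aluminium pencil tray fixed on the desk, 90 (its x) by 215 (its y, lengthwise), 16 mm high, walls and floor about 2 mm. Origin: centre of the underside; x points away from the robot, y to its left. Empty at the start
- caddy: gray plastic open-topped caddy fixed on the desk, 110 (its x) by 150 (its y), 40 mm high, walls and floor 3 mm. Origin: centre of the underside; x points away from the robot, y to its left. A divider wall at y = +28.5 mm makes a large compartment (104 by 99 mm inside, its centre at y = -22.5 mm, on the robot's right) and a narrow one that holds a rubber eraser and a clip
- cup: loose round open wooden cup, 60 mm across the rim and slightly narrower below, 80 mm high, wall 4 mm, upright, about 0.1 kg. Origin: centre of the underside; z up
- pad: loose memo pad, a block of white paper on a card back with a gray binding strip at one short end, 90 (its x) by 60 (its y), 20 mm high, about 0.1 kg, lying flat with its long edges at first roughly left to right. Origin: centre of the underside; z up
- paperweight: loose glass paperweight, round puck 56 mm in diameter and 30 mm high, side upright to 21 mm and bevelled above, flat top, about 0.2 kg. Origin: centre of the underside; z up
- stamp: loose blue hand stamp, base block 40 (its x) by 30 (its y), 18 mm high, with a round knob handle 22 mm in diameter standing on its middle up to 50 mm (thickest from 34 to 46 mm), about 0.07 kg. Origin: centre of the underside; z up
- long_pencil: loose hexagonal red pencil, the longer of two: 165 mm long (its x, point at +x), 8 mm thick, lying on the desk, about 12 g; it does not roll. Origin: middle of its length, on the underside; z up
- short_pencil: loose hexagonal red pencil, the shorter of two: 95 mm long (its x), 8 mm thick, lying on the desk; to be left alone. Origin: middle of its length, on the underside
- stapler: loose black stapler, 130 (its x) by 34, about 47 mm high, standing beyond the mat, tray and caddy; to be left alone. Origin: centre of the underside
There are look-alikes about, which are no part of the job. There is more than one size of the mat; the one meant has the size given above.

How it is judged (in metres and radians):
On the way, in this order (a step that is already met when the one before it is completed fails the run):
1. the cup stands released in the caddy's large compartment (x of cup in the frame of caddy between -0.035 and 0.035 m and y of cup in the frame of caddy between -0.055 and 0.01 m and z of cup in the frame of caddy between -0.002 and 0.01 m and angle between cup's own z axis and vertical below 0.1 rad and linear speed of cup below 0.05 m/s and contact force between cup and the fingers below 0.1 N), for 0.2 s.
2. the memo pad lies released in the middle of the mat (horizontal distance between pad and mat below 0.015 m and angle between the x axis of pad and the x axis of mat, either way round below 0.2 rad and z of pad in the frame of mat between 0 and 0.008 m and angle between pad's own z axis and vertical below 0.1 rad and linear speed of pad below 0.05 m/s and contact force between pad and the fingers below 0.1 N), for 0.2 s.
3. the paperweight rests released on the middle of the pad (horizontal distance between paperweight and pad below 0.015 m and z of paperweight in the frame of pad between 0.015 and 0.025 m and angle between paperweight's own z axis and vertical below 0.1 rad and linear speed of paperweight below 0.05 m/s and contact force between paperweight and the fingers below 0.1 N), for 0.2 s.
At the end, for the whole second after the job is handed in: Cup upright in the large compartment; pad flat within 15 mm of the mat's centre, square to 0.2 rad; paperweight flat within 15 mm of the pad's centre; stamp upright on the mat 40-90 mm left of its centre, 45 front to back; long pencil flat in the tray within 30 mm of its middle; all still (x of cup in the frame of caddy between -0.035 and 0.035 m and y of cup in the frame of caddy between -0.055 and 0.01 m and z of cup in the frame of caddy between -0.002 and 0.01 m and angle between each of cup, pad, paperweight, stamp's own z axis and vertical below 0.1 rad and horizontal distance between pad and mat below 0.015 m and angle between the x axis of pad and the x axis of mat, either way round below 0.2 rad and z of pad in the frame of mat between 0 and 0.008 m and horizontal distance between paperweight and pad below 0.015 m and z of paperweight in the frame of pad between 0.015 and 0.025 m and x of stamp in the frame of mat between -0.045 and 0.045 m and y of stamp in the frame of mat between 0.04 and 0.09 m and z of stamp in the frame of mat between 0 and 0.008 m and x of long_pencil in the frame of tray between -0.042 and 0.042 m and y of long_pencil in the frame of tray between -0.03 and 0.03 m and z of long_pencil in the frame of tray between -0.002 and 0.0095 m and angle between the x axis of long_pencil and the y axis of tray, either way round below 0.45 rad and linear speed of each of cup, pad, paperweight, stamp, long_pencil below 0.02 m/s); the robot touches nothing.
It fails at once if the short pencil was moved more than 20 mm (distance of short_pencil from where it was at the start of the episode above 0.02 m).
It fails at once if the stapler was moved more than 20 mm (distance of stapler from where it was at the start of the episode above 0.02 m).
It also fails if it takes over 120 s, if anything falls off the work surface, if the arm or the gripper's body presses on something with over 40 N, if the wrist force passes 120 N, or if a joint passes its speed limit or range.

## Robot

A 6-joint arm with a two-finger parallel gripper is mounted at the origin on the work surface. World frame = base frame: x ahead of the robot, y to its left, z up, the work surface at z = 0. Lengths are in mm, angles in rad, forces in N, time in s.
With the tool pointing down it reaches from about 300 to 875 mm from the base axis. Payload 6.4 kg.
Tool frame: the origin (TCP) lies midway between the tips of the shut fingers; the grasp point (between the pads) lies 19 mm behind it; x points along the fingers, y is the direction in which the jaws open and shut, and the axes are right-handed (so a half turn about x gives the same grasp; the last joint's range is limited). The gripper opens to 88 mm and grips with 3 to 60 N. Pads are 18 mm wide; open, the fingers measure 123 mm over their backs; the gripper's body (75 mm by 187 mm) begins 45 mm behind the grasp point.
Start: joints at [-1.519, 0.181, 1.607, -0, 1.354, -0.206], TCP at [146.614, -556.008, 207.214] pointing down, gripper open.
Joint ranges: [-2.99, 2.99], [-0.89, 2.07], [0.3, 2.58], [-1.14, 4.28], [0, 2.63], [-3.12, 3.12]. Speed limits (rad/s): [2.57, 2.57, 3.01, 3.14, 3.14, 3.14].

## Interface

Orientations are given as a rotation vector (axis times angle).
In Python, from cell import robot, vision, ticket gives the robot as it stands.
- The arm moves only by the shell command python3 -m jog 'ROWS' [FORCE]. ROWS is text: rows parted by semicolons, each of 7 numbers parted by spaces: the closure, from 0 (fully open) to 1 (shut), then the shift along the tool's x, y, z scaled (see below), then the turn, a rotation vector about the tool's x, y, z scaled (see below). A call has 1 to 8 rows; each row is the pose to reach, as a shift and turn from the pose commanded when the call began, along the tool's axes at that moment, turning the shorter way round; what a row does not reach only later rows make up. The controller multiplies each number of a shift by 20 cm and each number of a turn by 180 degrees. A row lasts 1/12 s, in which the tool goes at most 41.7 mm and 7.16 degrees, less where a joint would pass 70% of its speed; a pose out of reach is approached as far as the arm can. A call with a number of a shift or a turn outside -1 to 1 is refused whole. A call with a gripper value outside its range is refused whole. The fingers move at their own pace and stop on an object; FORCE is the grip in N (left out, the last holds). Time passes only in rows, so rows that repeat a pose let the fingers close. It gives the time, the measured TCP pose, the force and the opening at its end, in the units of the state.
- robot.observe(): the state, without advancing time (a new reading comes with each control period).
- vision.get_image(name): name is "side" or "top" or "wrist"; returns a dict with "color" (400x640x3 uint8, red, green, blue), "fx", "fy", "cx", "cy" (pixels), "distortion" ([k1, k2, p1, p2, k3] as OpenCV has them; the pictures are not rectified), "position" and "attitude" of the camera in the world; the wrist camera has in their place "tool_from_camera" (4x4, takes a point from camera to tool coordinates, whose origin is the TCP and whose axes are the tool frame's). Camera axes: x right, y up, looking along -z (the intrinsics and any distortion apply to the point x, -y, -z); pixel columns grow to the right and rows downward; lengths in mm; the calibration is good to about 2 mm. A picture is of the moment at which its call begins: read the wrist's pose just before it. There is no depth.
- ticket.finish_job(): hands the job in, once; it reports no verdict.
The state is a dict: "clock": time; "joint_positions": joint angles; "joint_velocities": joint speeds; "joint_efforts": joint torques, N m; "tcp_pos": TCP position; "tcp_rot": TCP orientation; "contact_force": force on the tool from outside, world axes, zero at the start; "moment": the same for the moment, N m; "width": opening from 0.0 (shut) to 1.0 (fully open).
Only numpy, scipy, OpenCV 4.12 (cv2) and the standard library are available. Lean on these libraries where they do the work, as an engineer would, in place of code of your own. Each camera call takes 0.05 s, during which the arm holds its last target. There are 200 camera calls.

## Working session

There is one attempt and no reset: what is moved stays moved. The work goes in short steps, Python scripts to look and compute and a shell command to move; the robot and the scene stay as the last step left them, time stands still between calls to the robot, and variables do not carry over. Pictures are saved under pics/ and viewed, about 12 in all and at most 16, crops included, and the job is handed in when it is done.

```bash
ls; mkdir -p pics
python3 - <<'E'
from cell import robot, vision
import cv2
s=robot.observe(); print(s)
for n in ("top","side","wrist"):
    d=vision.get_image(n); cv2.imwrite(f"pics/{n}0.png",d["color"][:,:,::-1])
    print(n,{k:v for k,v in d.items() if k!="color"})
E
```

```text
pics
{'clock': 0.0, 'joint_positions': array([-1.51929293e+00,  1.81510502e-01,  1.60795248e+00,  9.47139975e-06,
        1.35377725e+00, -2.06302564e-01]), 'joint_velocities': array([ 0.00084295,  0.00133662, -0.00078577,  0.00276059, -0.00118256,
        0.00087411]), 'joint_efforts': array([ 2.13409653e-04, -4.33869159e+01, -3.41851330e+01,  7.02355779e-02,
        3.84845200e-02, -1.32392556e-04]), 'tcp_pos': array([ 146.5913256 , -555.42782394,  206.35417516]), 'tcp_rot': array([ 2.08483658,  0.27194507, -2.0845494 ]), 'contact_force': array([-0.31948606,  0.37340204, -0.70448736]), 'moment': array([-0.0005961 ,  0.03311037,  0.00144158]), 'width': 1.00231556955952}
top {'fx': 393.75745611466306, 'fy': 393.75745611466306, 'cx': 313.7942144367162, 'cy': 205.72418422091394, 'distortion': array([-0.09503236,  0.        ,  0.        ,  0.        ,  0.        ]), 'position': array([ 401.16995524,   87.36871359, 1380.65083748]), 'attitude': array([ 0.09851468, -0.09541061, -1.54775249])}
side {'fx': 467.7510993886288, 'fy': 467.7510993886288, 'cx': 315.4163174539889, 'cy': 201.08599342199633, 'distortion': array([-0.04420409,  0.        ,  0.        ,  0.        ,  0.        ]), 'position': array([ 310.28658337, -662.82222685, 1042.35736096]), 'attitude': array([ 0.65306604, -0.12104461, -0.30996823])}
wrist {'fx': 316.4016989988148, 'fy': 316.4016989988148, 'cx': 323.6117799793194, 'cy': 201.71836968409315, 'distortion': array([-0.0410159,  0.       ,  0.       ,  0.       ,  0.       ]), 'tool_from_camera': array([[ 5.00604280e-04,  2.56503862e-01, -9.66543076e-01,
        -1.77160236e+02],
       [ 9.99998135e-01, -1.93119453e-03,  5.42602927e-06,
        -1.35935608e-02],
       [-1.86519091e-03, -9.66541277e-01, -2.56504350e-01,
        -6.48904473e+01],
       [ 0.00000000e+00,  0.00000000e+00,  0.00000000e+00,
         1.00000000e+00]])}
```

View pics/top0.png

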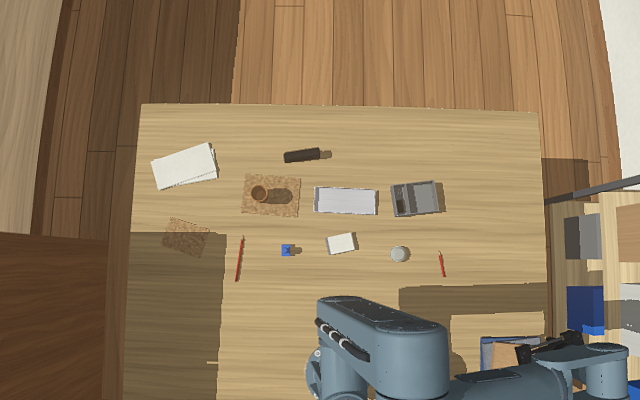

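View pics/side0.png

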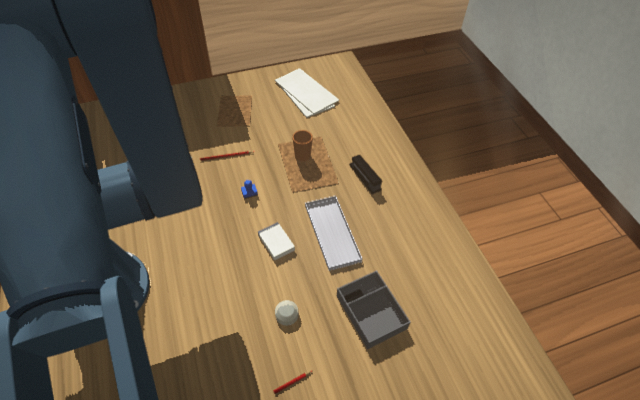

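Top view: cup on the large mat (about 270,195), tray (345,201), caddy (417,198), pad (342,243), paperweight (400,254), stamp (287,250), long pencil (239,258), short pencil (442,264), stapler (305,155). The mat at (185,237) is the decoy. Side view: the same layout.

```bash
cat > h.py <<'E'
import numpy as np, cv2
from scipy.spatial.transform import Rotation as R
from cell import robot, vision
def cam(name):
    s=robot.observe(); d=vision.get_image(name)
    if name=="wrist":
        T=d["tool_from_camera"]; Rt=R.from_rotvec(s["tcp_rot"]).as_matrix()
        d["R"]=Rt@T[:3,:3]; d["p"]=s["tcp_pos"]+Rt@T[:3,3]
    else: d["R"]=R.from_rotvec(d["attitude"]).as_matrix(); d["p"]=d["position"]
    d["K"]=np.array([[d["fx"],0,d["cx"]],[0,d["fy"],d["cy"]],[0,0,1]])
    d["hsv"]=cv2.cvtColor(d["color"],cv2.COLOR_RGB2HSV); return d
def ray(d,uv):
    u=cv2.undistortPoints(np.float64(uv).reshape(-1,1,2),d["K"],d["distortion"]).reshape(-1,2)
    return np.c_[u[:,0],-u[:,1],-np.ones(len(u))]@d["R"].T
def plane(d,uv,z):
    r=ray(d,uv); return d["p"]+r*((z-d["p"][2])/r[:,2])[:,None]
def proj(d,P):
    q=(np.atleast_2d(P)-d["p"])@d["R"]; q=q*[1,-1,-1]
    return cv2.projectPoints(q,np.zeros(3),np.zeros(3),d["K"],d["distortion"])[0].reshape(-1,2)
def tri(d1,a,d2,b):
    r1,r2=ray(d1,[a])[0],ray(d2,[b])[0]
    t=np.linalg.lstsq(np.c_[r1,-r2],d2["p"]-d1["p"],rcond=None)[0]
    A,B=d1["p"]+t[0]*r1,d2["p"]+t[1]*r2; return (A+B)/2,np.linalg.norm(A-B)
def shape(d,mask,z,box=None):
    """largest contour in mask (inside pixel box x0,y0,x1,y1) cast on z: centre, size, angle of long side"""
    m=mask.astype(np.uint8)*255
    if box: k=np.zeros_like(m); k[box[1]:box[3],box[0]:box[2]]=1; m=m*k
    c=max(cv2.findContours(m,cv2.RETR_EXTERNAL,cv2.CHAIN_APPROX_NONE)[0],key=cv2.contourArea)
    P=plane(d,c.reshape(-1,2),z)[:,:2].astype(np.float32)
    (x,y),(w,h),a=cv2.minAreaRect(P); 
    if h>w: w,h,a=h,w,a+90
    return np.round([x,y,w,h,(a+90)%180-90],1)
def delta(pos,yaw_y=None):
    pass
E
python3 - <<'E'
from h import *
t=cam("top");s=cam("side")
H,S,V=[t["hsv"][:,:,i].astype(int) for i in range(3)]
print("pad",shape(t,(S<40)&(V>190),20,(320,228,365,262)))
print("weight",shape(t,(S<60)&(V>120),25,(380,238,420,270)))
red=((H<8)|(H>172))&(S>130)
print("lp",shape(t,red,4,(225,228,255,290)),"sp",shape(t,red,4,(430,245,455,285)))
blue=(H>100)&(H<130)&(S>120)
print("stamp",shape(t,blue,18,(270,235,310,265)))
print("tray",shape(t,(S<50)&(V>120),16,(308,180,385,222)))
print("caddy",shape(t,(S<40)&(V<170),40,(385,172,450,222)))
for n,d,b in (("t",t,(140,130,470,300)),("s",s,(180,60,430,400))):
    c=d["color"][b[1]:b[3],b[0]:b[2],::-1]; f=800/c.shape[1] if n=="t" else 600/c.shape[0]
    cv2.imwrite(f"pics/{n}c.png",cv2.resize(c,None,fx=f,fy=f,interpolation=cv2.INTER_CUBIC)); print(n,f)
E
```

```text
pad [443.1  -2.9  82.   59.6 -76.4]
weight [ 410.5 -199.3   52.    51.6  -89.9]
lp [376.8 350.1 140.4   6.5  -7. ] sp [ 371.1 -359.4   74.8    7.    11.1]
stamp [415.  186.1  34.4  24.2   1.6]
tray [592.7 -14.7 217.6  93.2  88.4]
caddy [ 602.4 -255.   156.9  109.5  -81.8]
t 2.4242424242424243
s 1.7647058823529411
```

View pics/tc.png

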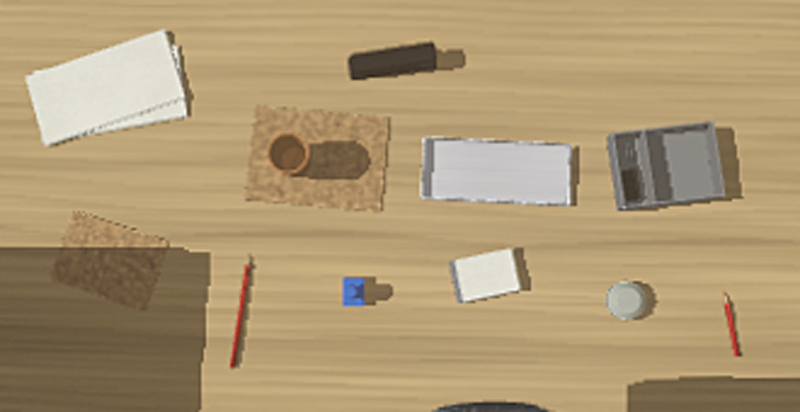

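View pics/sc.png

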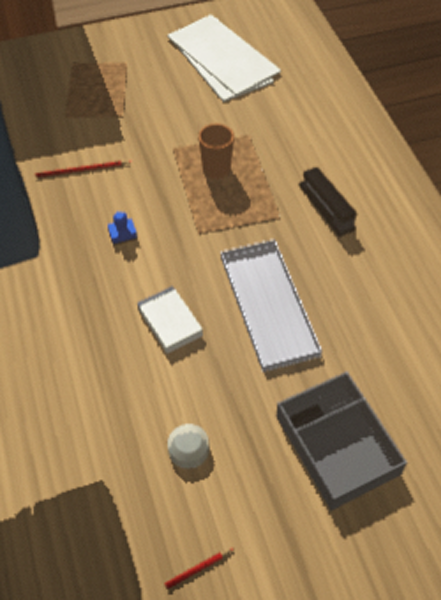

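Top crop: mat corners about (255,105),(390,118),(383,210),(245,200) and cup rim centre (289,154). The pad's gray binding strip is at its left end. Tray, caddy and pencils are clear. The side crop agrees.

Run:
```python
from h import *
t=cam("top");s=cam("side")
T=lambda L:np.array(L)/2.42424+[140,130]-0.3
S_=lambda L:np.array(L)/1.7647+[180,60]-0.3
def quad(n,d,uv,z):
    P=plane(d,uv,z)[:,:2].astype(np.float32); (x,y),wh,a=cv2.minAreaRect(P); 
    e=P[1]-P[0]+P[2]-P[3]; print(n,"mean",P.mean(0).round(1),"wh",np.round(wh,1),"dir01",np.degrees(np.arctan2(e[1],e[0])).round(1))
quad("mat t",t,T([(255,105),(390,118),(383,210),(245,200)]),3)
quad("mat s",s,S_([(174,150),(246,134),(279,216),(202,232)]),3)
quad("tray t",t,T([(421,136),(577,145),(573,207),(420,199)]),16)
quad("tray s",s,S_([(221,253),(276,241),(321,352),(266,365)]),16)
quad("caddy t",t,T([(609,133),(715,122),(724,198),(618,209)]),40)
quad("caddy s",s,S_([(278,405),(347,375),(404,462),(335,500)]),40)
quad("pad t",t,T([(450,259),(516,248),(523,290),(459,302)]),20)
quad("pad s",s,S_([(139,303),(175,288),(203,327),(168,347)]),20)
print("cup t",plane(t,T([(289,154)]),80)[0],"s",plane(s,S_([(217,137)]),80)[0])
H,S,V=[s["hsv"][:,:,i].astype(int) for i in range(3)]
red=((H<8)|(H>172))&(S>130)
print("s lp",shape(s,red,4,(195,140,255,165)),"sp",shape(s,red,4,(270,370,320,395)))
print("t lp ends",plane(t,T([(251,256),(233,367)]),4)[:,:2],"s",plane(s,S_([(128,163),(37,176)]),4)[:,:2])
blue=(H>100)&(H<130)&(S>120)
m=blue.astype(np.uint8); ys,xs=np.nonzero(m[170:205,235:265]); print("stamp s px",xs.min()+235,xs.max()+235,ys.min()+170,ys.max()+170)
# stamp knob top centre: tri
print("knob",tri(t,T([(354,291)])[0],s,S_([(120,217)])[0]))
quad("stamp t",t,T([(343,277),(365,277),(366,305),(343,305)]),18)
print("weight s top",plane(s,S_([(188,441)]),28)[0])
```

```text
mat t mean [608.3 244.7] wh [201.8 141.4] dir01 -93.7
mat s mean [607.  246.2] wh [199.1 133.5] dir01 -1.7
tray t mean [591.7 -17.2] wh [226.9  91.8] dir01 -92.0
tray s mean [592.7 -16.3] wh [212.4  90.6] dir01 -3.0
caddy t mean [ 602.6 -257. ] wh [110.4 156.4] dir01 -82.9
caddy s mean [ 601.4 -260.8] wh [107.2 148. ] dir01 8.4
pad t mean [442.9  -3.2] wh [62.1 95.5] dir01 -78.9
pad s mean [4.431e+02 2.000e-01] wh [60.1 89.3] dir01 12.8
cup t [601.34925385 276.27811498  80.        ] s [603.28303217 277.1185317   80.        ]
s lp [377.1 351.  142.7   9.4  -6.5] sp [ 370.  -357.6   75.6    8.5   11.6]
t lp ends [[462.91767795 336.8571056 ]
 [303.63216135 356.64892459]] s [[460.19200202 338.03841271]
 [304.81503321 356.50589004]]
stamp s px 242 256 181 195
knob (array([414.45207314, 183.13374852,  50.58601472]), np.float64(2.266683088156348))
stamp t mean [416. 185.] wh [39.9 32.7] dir01 -88.7
weight s top [ 409.23811775 -201.99546717   28.        ]
```

```bash
sed -i '/^def delta/,$d' h.py
cat >> h.py <<'E'
def state():
    s=robot.observe(); M=R.from_rotvec(s["tcp_rot"]).as_matrix()
    print("t",round(s["clock"],2),"tcp",s["tcp_pos"].round(1),"jaw",np.degrees(np.arctan2(M[1,1],M[0,1])).round(1),"tilt",np.degrees(np.arccos(-M[2,0])).round(2),
      "j1,j6",s["joint_positions"][[0,5]].round(2),"w",round(s["width"]*88,1),"F",s["contact_force"].round(1)); return s,M
def to(*targets):
    """targets (x,y,z,jaw deg): shift and turn values for jog, all from the pose now"""
    s,M=state()
    for x,y,z,a in targets:
        c,n=np.cos(np.radians(a)),np.sin(np.radians(a))
        N=np.array([[0,c,n],[0,n,-c],[-1,0,0]])
        print((x,y,z,a),((M.T@(np.array([x,y,z])-s["tcp_pos"]))/200).round(3),(R.from_matrix(M.T@N).as_rotvec()/np.pi).round(3))
E
python3 -c "
from h import *
to((602,277,207,90),(602,277,207,0))
to((300,-277,207,0),(450,0,207,45))"
```

```text
t 0.35 tcp [ 146.6 -555.9  207. ] jaw -75.2 tilt 0.03 j1,j6 [-1.52 -0.21] w 88.0 F [-0.   0.6 -0.3]
(602, 277, 207, 90) [ 2.000e-03 -3.446e+00 -3.263e+00] [-0.918 -0.    -0.   ]
(602, 277, 207, 0) [ 2.000e-03 -3.446e+00 -3.263e+00] [-0.418 -0.     0.   ]
t 0.35 tcp [ 146.6 -555.9  207. ] jaw -75.2 tilt 0.03 j1,j6 [-1.52 -0.21] w 88.0 F [-0.   0.6 -0.3]
(300, -277, 207, 0) [ 1.000e-03 -1.153e+00 -1.097e+00] [-0.418 -0.     0.   ]
(450, 0, 207, 45) [ 1.000e-03 -2.301e+00 -2.175e+00] [-0.668 -0.     0.   ]
```

```bash
r='x'; python3 -m jog '0 0 -1 -0.95 -0.3 0 0;0 0 -1 -0.95 -0.3 0 0;0 0 -1 -0.95 -0.3 0 0;0 0 -1 -0.95 -0.3 0 0;0 0 -1 -0.95 -0.3 0 0;0 0 -1 -0.95 -0.3 0 0;0 0 -1 -0.95 -0.3 0 0;0 0 -1 -0.95 -0.3 0 0' 20; python3 -c "
from h import *
to((450,0,207,0),(602,277,207,0))"
```

```text
clock: 1.02
tcp_pos: [281.1, -310.0, 207.2]
tcp_rot: [1.471, 1.017, -1.468]
contact_force: [-0.6, -0.3, -0.7]
width: 1.003
t 1.02 tcp [ 281.1 -310.   207.2] jaw -20.6 tilt 0.08 j1,j6 [-1.12 -0.76] w 88.2 F [-0.6 -0.3 -0.7]
(450, 0, 207, 0) [ 0.004  0.244 -1.748] [-0.115 -0.    -0.   ]
(602, 277, 207, 0) [ 0.006  0.468 -3.312] [-0.115 -0.    -0.   ]
```

```bash
python3 -m jog '0 0 .14 -1 -0.115 0 0;0 0 .14 -1 -0.115 0 0;0 0 .14 -1 -0.115 0 0;0 0 .14 -1 -0.115 0 0;0 0 .14 -1 -0.115 0 0;0 0 .14 -1 -0.115 0 0' >/dev/null
python3 -m jog '0 0 .54 -1 0 0 0;0 0 .54 -1 0 0 0;0 0 .54 -1 0 0 0;0 0 .54 -1 0 0 0;0 0 .54 -1 0 0 0;0 0 .54 -1 0 0 0;0 0 .54 -1 0 0 0' >/dev/null
python3 -m jog '0 0 .54 -1 0 0 0;0 0 .54 -1 0 0 0;0 0 .54 -1 0 0 0;0 0 .54 -1 0 0 0;0 0 .54 -1 0 0 0;0 0 .54 -1 0 0 0;0 0 .54 -1 0 0 0' >/dev/null
python3 -c "
from h import *
to((602,277,207,0),(602,277,48,0))
w=cam('wrist'); cv2.imwrite('pics/w1.png',w['color'][:,:,::-1]); print(proj(w,[[602,277,83],[607.7,245.5,3]]))"
```

```text
t 2.68 tcp [598.8 261.7 206.6] jaw -0.4 tilt 0.02 j1,j6 [0.23 0.24] w 87.9 F [-0.3  0.3  0.5]
(602, 277, 207, 0) [-0.002  0.016 -0.077] [-0.002 -0.     0.   ]
(602, 277, 48, 0) [ 0.793  0.016 -0.076] [-0.002 -0.     0.   ]
[[327.58248922 172.05299477]
 [331.52053735 186.69762136]]
```

View pics/w1.png

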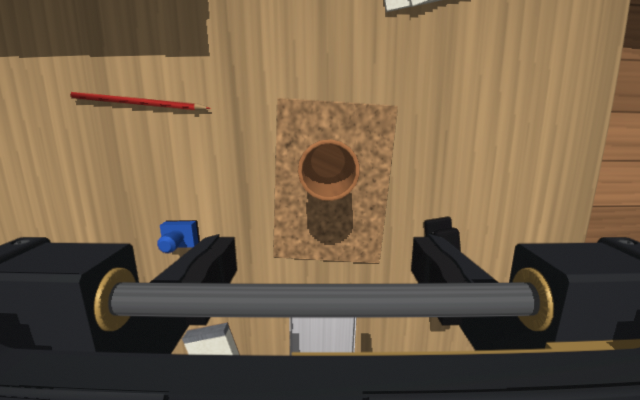

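Wrist view: cup rim centre (328.5,170), within 2 px of the prediction; mat corners (277,99),(397,106),(381,264),(273,258). I'll refine the mat from this and descend on the cup.

```bash
python3 - <<'E'
from h import *
w=cam("wrist")
P=plane(w,[(277,99),(397,106),(381,264),(273,258)],3)[:,:2]; print(P.round(1),P.mean(0)); e=P[1]-P[0]+P[2]-P[3]; print(np.degrees(np.arctan2(e[1],e[0])))
print(cv2.minAreaRect(P.astype(np.float32)), plane(w,[(328.5,170)],83))
print("stamp",plane(w,[(160,222),(197,222),(198,246)],18),"pencil",plane(w,[(71,95),(211,110)],4))
E
python3 -m jog '0 0 .016 -.072 0 0 0;0 0.2 .016 -.072 0 0 0;0 .4 .016 -.072 0 0 0;0 .6 .016 -.072 0 0 0;0 .7 .016 -.072 0 0 0;0 .793 .016 -.072 0 0 0;0 .793 .016 -.072 0 0 0'
python3 -m jog '.5 0 0 0 0 0 0;.5 0 0 0 0 0 0;.5 0 0 0 0 0 0;.5 0 0 0 0 0 0;.5 0 0 0 0 0 0;.5 0 0 0 0 0 0;.5 0 0 0 0 0 0;.5 0 0 0 0 0 0' 12
```

```text
[[543.8 347. ]
 [682.4 338.6]
 [671.8 139.1]
 [530.1 148.5]] [607.03556379 243.3122065 ]
-3.63450319992026
((607.5169067382812, 243.4518585205078), (199.71836853027344, 142.09426879882812), 86.22596740722656) [[601.89871954 277.00566616  83.        ]]
stamp [[395.21612543 203.61912029  18.        ]
 [441.53656538 203.49308945  18.        ]
 [439.24453862 171.86457958  18.        ]] pencil [[300.44084028 356.11936781   4.        ]
 [466.51150136 335.67537352   4.        ]]
clock: 3.37
tcp_pos: [597.3, 270.9, 44.0]
tcp_rot: [1.212, 1.208, -1.225]
contact_force: [-0.9, -0.5, -0.5]
width: 1.003
clock: 4.03
tcp_pos: [602.4, 274.9, 50.6]
tcp_rot: [1.218, 1.203, -1.213]
contact_force: [-0.0, 0.0, 0.1]
width: 0.505
```

Run:
```python
from h import *
state()
w=cam("wrist"); s=cam("side")
cv2.imwrite('pics/w2.png',np.hstack([w['color'][:,:,::-1][:,120:520],s['color'][60:260,200:400,::-1].repeat(2,0).repeat(2,1)]))
```

```text
t 4.03 tcp [602.4 274.9  50.6] jaw -0.5 tilt 0.21 j1,j6 [0.25 0.26] w 44.5 F [-0.   0.   0.1]
```

View pics/w2.png

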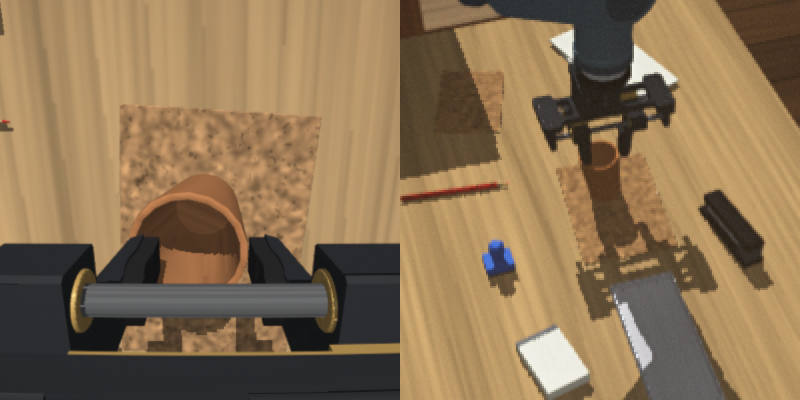

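Run:
```python
from h import *
s0,M=state()
w=cam("wrist");s=cam("side");t=cam("top")
a=np.linspace(0,2*np.pi,24,endpoint=False); C=np.c_[30*np.cos(a),30*np.sin(a),0*a]
for d,n in((w,"w"),(s,"s"),(t,"t")):
    im=d["color"][:,:,::-1].copy()
    for z,c in((83,(0,255,0)),(3,(255,0,0))):
        for p in proj(d,C+[602,277,z]): cv2.circle(im,tuple(int(v) for v in p.round()),1,c,-1)
    for p in proj(d,[s0["tcp_pos"],s0["tcp_pos"]-19*M[:,0]]): cv2.circle(im,tuple(int(v) for v in p.round()),2,(255,255,0),-1)
    d["im"]=im
cv2.imwrite("pics/w3.png",np.hstack([w["im"][:,120:520],cv2.resize(s["im"][90:190,250:350],(400,400),interpolation=0)]))
```

```text
t 4.13 tcp [601.1 274.7  49.2] jaw -0.5 tilt 0.04 j1,j6 [0.25 0.26] w 43.6 F [-0.6  0.1  0.1]
```

View pics/w3.png

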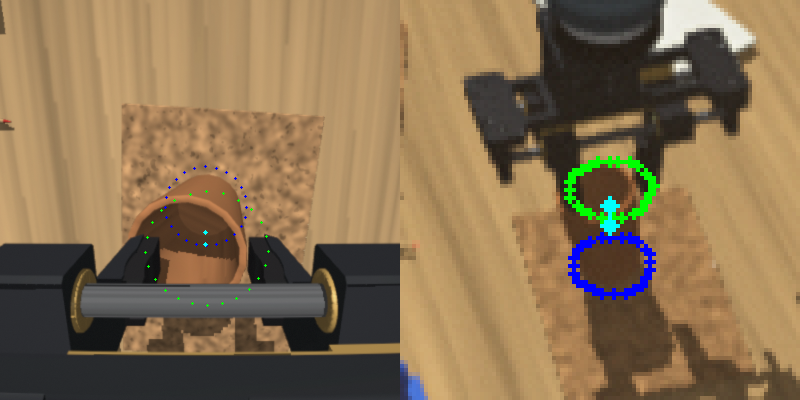

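```bash
python3 - <<'E'
from h import *
w=cam("wrist"); cv2.imwrite("pics/a.png",w["color"][150:330,220:420,::-1])
s=cam("side"); cv2.imwrite("pics/b.png",s["color"][90:180,250:350,::-1])
E
python3 -m jog '0 0 0 0 0 0 0;0 0 0 0 0 0 0;0 0 0 0 0 0 0;0 0 0 0 0 0 0;0 0 0 0 0 0 0;0 0 0 0 0 0 0'
python3 - <<'E'
from h import *
w=cam("wrist");s=cam("side")
f=lambda im:cv2.resize(im,(400,300),interpolation=cv2.INTER_CUBIC)
cv2.imwrite("pics/w4.png",np.vstack([np.hstack([f(cv2.imread("pics/a.png")),f(cv2.imread("pics/b.png"))]),np.hstack([f(w["color"][150:330,220:420,::-1]),f(s["color"][90:180,250:350,::-1])])]))
E
```

```text
clock: 4.88
tcp_pos: [600.8, 274.5, 48.6]
tcp_rot: [1.216, 1.205, -1.216]
contact_force: [-0.2, -1.2, 0.3]
width: 0.931
```

View pics/w4.png

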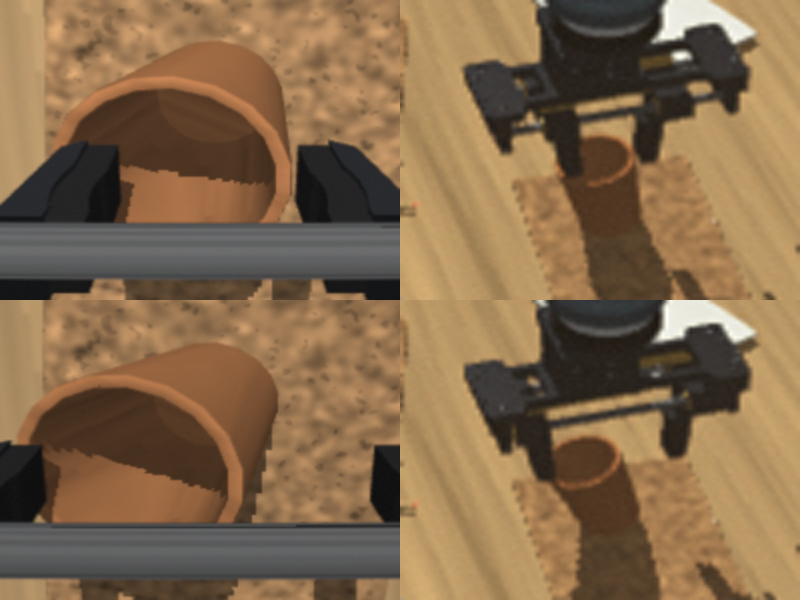

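The left finger has ended up inside the cup, which now leans left. I'll free it: close to half, shift +x so the cup can right itself, then lift straight up and look.

```bash
python3 -m jog '.5 0 0 0 0 0 0;.5 0 0 0 0 0 0;.5 0 0 0 0 0 0;.5 0 0.02 0 0 0 0;.5 0 .04 0 0 0 0;.5 0 .06 0 0 0 0;.5 0 .08 0 0 0 0;.5 0 .09 0 0 0 0' 5
python3 -m jog '.5 -.05 .09 0 0 0 0;.5 -.1 .09 0 0 0 0;.5 -.2 .09 0 0 0 0;.5 -.35 .09 0 0 0 0;.5 -.5 .09 0 0 0 0;.5 -.65 .09 0 0 0 0;0 -.79 .09 0 0 0 0;0 -.79 .09 0 0 0 0'
python3 - <<'E'
from h import *
state()
w=cam("wrist");s=cam("side")
cv2.imwrite("pics/w5.png",np.hstack([w["color"][60:290,150:490,::-1],cv2.resize(s["color"][80:180,240:390,::-1],(345,230),interpolation=cv2.INTER_CUBIC)]))
E
```

```text
clock: 5.65
tcp_pos: [618.7, 275.4, 51.8]
tcp_rot: [1.216, 1.207, -1.216]
contact_force: [-10.0, 0.2, 20.6]
width: 0.836
clock: 6.32
tcp_pos: [640.1, 275.0, 214.9]
tcp_rot: [1.223, 1.198, -1.206]
contact_force: [1.0, -0.3, 0.6]
width: 0.624
t 6.32 tcp [640.1 275.  214.9] jaw -0.5 tilt 0.67 j1,j6 [0.24 0.25] w 54.9 F [ 1.  -0.3  0.6]
```

View pics/w5.png

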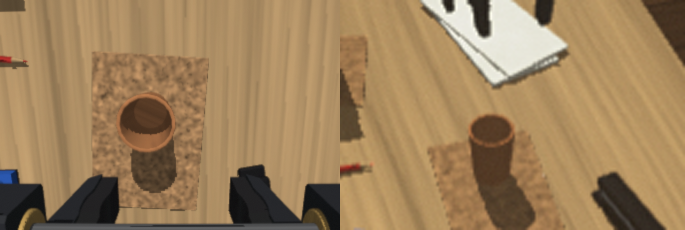

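Run:
```python
from h import *
w=cam("wrist");s=cam("side")
p=plane(w,[(297,182)],83)[0]; q=plane(s,[(240+151/2.3,80+130/2.3)],83)[0]; print(p,q)
to((p[0],p[1],150,0),(p[0],p[1],48,0))
```

```text
[611.46129234 279.77805113  83.        ] [611.66512792 274.71066909  83.        ]
t 6.52 tcp [635.9 273.9 205.3] jaw -0.5 tilt 0.12 j1,j6 [0.24 0.25] w 70.9 F [ 0.1 -0.1 -2.1]
(np.float64(611.4612923360319), np.float64(279.7780511298926), 150, 0) [ 0.277 -0.122 -0.028] [-0.003  0.     0.001]
(np.float64(611.4612923360319), np.float64(279.7780511298926), 48, 0) [ 0.787 -0.121 -0.029] [-0.003  0.     0.001]
```

```bash
python3 -m jog '0 0 -.12 -.01 0 0 0;0 0 -.12 -.01 0 0 0;0 0 -.12 -.01 0 0 0;0 0 -.12 -.01 0 0 0;0 0 -.12 -.01 0 0 0;0 0 -.12 -.01 0 0 0' 10
python3 - <<'E'
from h import *
w=cam("wrist"); g=cv2.medianBlur(w["hsv"][:,:,2],3)
c=cv2.HoughCircles(g[90:260,250:400],cv2.HOUGH_GRADIENT_ALT,1,20,param1=120,param2=.5,minRadius=20,maxRadius=36); print(c)
if c is not None:
    for x,y,r in c[0]: print(plane(w,[(x+250,y+90)],83)[0],r)
    x,y=plane(w,[(c[0][0][0]+250,c[0][0][1]+90)],83)[0][:2]; to((x,y,48,0))
E
```

```text
clock: 7.02
tcp_pos: [613.4, 276.2, 206.3]
tcp_rot: [1.216, 1.205, -1.216]
contact_force: [0.3, 0.1, 0.3]
width: 1.0
[[[ 73.        92.        28.140894]
  [ 83.       135.        30.225965]]]
[612.19793422 281.76375549  83.        ] 28.140894
[621.85906658 237.84528057  83.        ] 30.225965
t 7.07 tcp [613.4 276.2 206.4] jaw -0.5 tilt 0.0 j1,j6 [0.25 0.26] w 88.4 F [-0.9  0.4 -0.1]
(np.float64(612.1979342223268), np.float64(281.7637554861927), 48, 0) [ 0.792 -0.006 -0.028] [-0.003  0.     0.   ]
```

Run:
```python
from h import *
w=cam("wrist");s=cam("side"); a=np.linspace(0,2*np.pi,60)
f=[]
for d,b in((w,(263,110,383,230)),(s,(260,110,340,190))):
    k=400//(b[2]-b[0]) if d is w else 5
    im=cv2.resize(d["color"][b[1]:b[3],b[0]:b[2],::-1],(400,400),interpolation=cv2.INTER_CUBIC)
    for y,c in((276,(0,255,0)),(281,(255,255,0))):
        P=proj(d,np.c_[612+30*np.cos(a),y+30*np.sin(a),83+0*a]); sc=400/(b[2]-b[0])
        cv2.polylines(im,[((P-[b[0],b[1]]+.5)*sc).astype(np.int32).reshape(-1,1,2)],True,c,1)
    f.append(im)
cv2.imwrite("pics/w6.png",np.hstack(f))
```

```text
(no output)
```

View pics/w6.png

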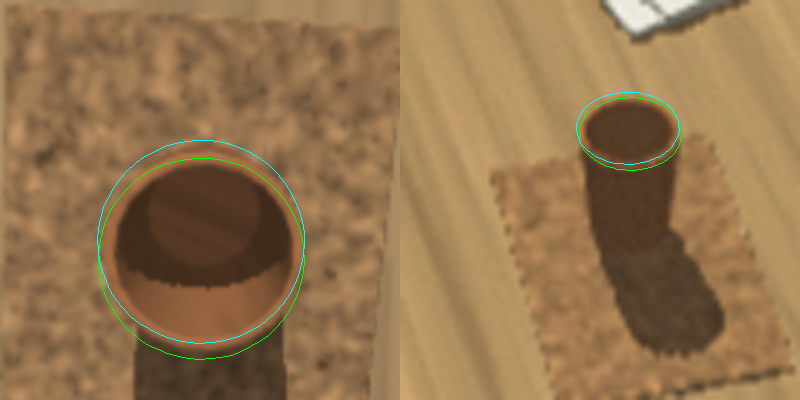

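The overlay puts the cup's rim centre at about (612, 279), upright. Descending gently, then closing in small steps.

```bash
python3 -m jog '0 .15 -.007 -.014 0 0 0;0 .3 -.007 -.014 0 0 0;0 .45 -.007 -.014 0 0 0;0 .6 -.007 -.014 0 0 0;0 .7 -.007 -.014 0 0 0;0 .76 -.007 -.014 0 0 0;0 .787 -.007 -.014 0 0 0;0 .787 -.007 -.014 0 0 0' 10
python3 -m jog '0 0 0 0 0 0 0;.15 0 0 0 0 0 0;.2 0 0 0 0 0 0;.24 0 0 0 0 0 0;.27 0 0 0 0 0 0;.29 0 0 0 0 0 0;.31 0 0 0 0 0 0;.32 0 0 0 0 0 0' 
python3 -m jog '.33 0 0 0 0 0 0;.34 0 0 0 0 0 0;.35 0 0 0 0 0 0;.36 0 0 0 0 0 0;.37 0 0 0 0 0 0;.38 0 0 0 0 0 0;.38 0 0 0 0 0 0;.38 0 0 0 0 0 0'
```

```text
clock: 7.83
tcp_pos: [611.2, 279.0, 48.3]
tcp_rot: [1.215, 1.206, -1.217]
contact_force: [-0.5, 0.1, -0.1]
width: 0.998
clock: 8.5
tcp_pos: [611.9, 279.2, 49.6]
tcp_rot: [1.217, 1.204, -1.215]
contact_force: [1.0, -1.3, 2.3]
width: 0.68
clock: 9.17
tcp_pos: [611.9, 279.2, 49.6]
tcp_rot: [1.217, 1.204, -1.215]
contact_force: [1.5, 0.2, 3.6]
width: 0.665
```

```bash
python3 -m jog '.4 0 0 0 0 0 0;.4 -.05 0 0 0 0 0;.4 -.1 0 0 0 0 0;.4 -.2 0 0 0 0 0;.4 -.3 0 0 0 0 0;.4 -.4 0 0 0 0 0;.4 -.45 0 0 0 0 0;.4 -.45 0 0 0 0 0'
python3 - <<'E'
from h import *
to((604,-281,140,0))
w=cam("wrist");s=cam("side")
cv2.imwrite("pics/w7.png",np.hstack([w["color"][60:290,150:490,::-1],cv2.resize(s["color"][80:180,240:390,::-1],(345,230),interpolation=cv2.INTER_CUBIC)]))
E
```

```text
clock: 9.83
tcp_pos: [613.0, 279.8, 142.7]
tcp_rot: [1.219, 1.203, -1.212]
contact_force: [0.1, 1.3, -0.3]
width: 0.667
t 9.83 tcp [613.  279.8 142.7] jaw -0.5 tilt 0.27 j1,j6 [0.25 0.26] w 58.7 F [ 0.1  1.3 -0.3]
(604, -281, 140, 0) [ 0.01  -0.02   2.804] [-0.003 -0.    -0.001]
```

View pics/w7.png

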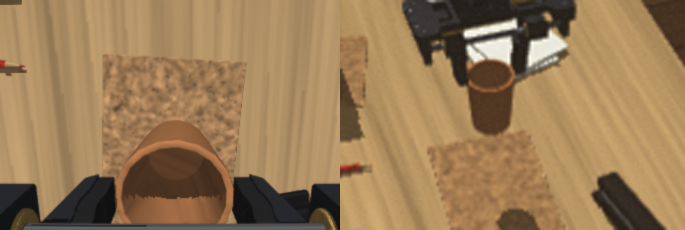

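The cup is lifted and upright. Carrying it to the caddy.

```bash
python3 -m jog '.4 0 0 .08 0 0 0;.4 0 0 .2 0 0 0;.4 0 0 .34 0 0 0;.4 0 0 .48 0 0 0;.4 0 0 .62 0 0 0;.4 0 0 .76 0 0 0;.4 0 0 .88 0 0 0;.4 0 0 1 0 0 0' >/dev/null
python3 -m jog '.4 0 0 .14 0 0 0;.4 0 0 .28 0 0 0;.4 0 0 .42 0 0 0;.4 0 0 .56 0 0 0;.4 0 0 .68 0 0 0;.4 0 0 .8 0 0 0;.4 0 0 .9 0 0 0;.4 0 0 1 0 0 0'  >/dev/null
python3 -m jog '.4 0 -.02 .12 0 0 0;.4 0 -.02 .24 0 0 0;.4 0 -.02 .36 0 0 0;.4 0 -.04 .48 0 0 0;.4 0 -.04 .6 0 0 0;.4 0 -.04 .7 0 0 0;.4 0 -.04 .78 0 0 0;.4 0 -.04 .8 0 0 0' 
python3 -m jog '.4 0 0 0 0 0 0;.4 0 0 0 0 0 0;.4 0 0 0 0 0 0'
python3 - <<'E'
from h import *
to((605,-281,140,0),(605,-281,51,0))
t=cam("wrist"); s=cam("side"); a=np.linspace(0,2*np.pi,60)
im=s["color"][:,:,::-1].copy()
c,n=np.cos(np.radians(7.8)),np.sin(np.radians(7.8)); Rz=np.array([[c,-n],[n,c]])
for z,q in((40,[(-55,-75),(55,-75),(55,75),(-55,75)]),(3,[(-52,-72),(52,-72),(52,27),(-52,27)])):
    q=np.array(q)@Rz.T+[602,-258.5]; cv2.polylines(im,[proj(s,np.c_[q,[z]*4]).astype(np.int32).reshape(-1,1,2)],True,(0,255,0),1)
cv2.imwrite("pics/w8.png",np.hstack([t["color"][60:290,150:490,::-1],cv2.resize(im[215:365,300:450],(345,230),interpolation=cv2.INTER_CUBIC)]))
E
```

```text
clock: 11.93
tcp_pos: [596.8, -283.5, 137.7]
tcp_rot: [1.217, 1.205, -1.219]
contact_force: [-0.5, -0.3, -0.9]
width: 0.667
clock: 12.18
tcp_pos: [598.2, -279.4, 138.8]
tcp_rot: [1.216, 1.207, -1.215]
contact_force: [-0.3, -0.1, -1.2]
width: 0.667
t 12.18 tcp [ 598.2 -279.4  138.8] jaw -0.5 tilt 0.07 j1,j6 [-0.62 -0.61] w 58.7 F [-0.3 -0.1 -1.2]
(605, -281, 140, 0) [-0.006  0.034  0.008] [-0.003 -0.     0.   ]
(605, -281, 51, 0) [0.439 0.034 0.008] [-0.003 -0.     0.   ]
```

View pics/w8.png

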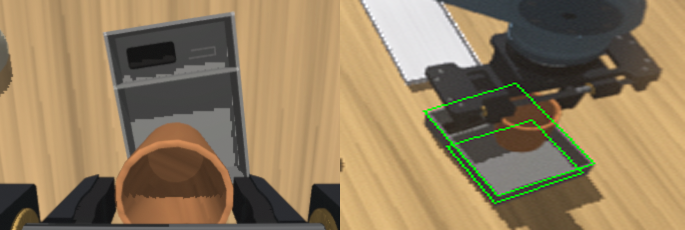

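```bash
python3 -m jog '.4 0 .033 .008 0 0 0;.4 .08 .033 .008 0 0 0;.4 .18 .033 .008 0 0 0;.4 .28 .033 .008 0 0 0;.4 .36 .033 .008 0 0 0;.4 .41 .033 .008 0 0 0;.4 .43 .033 .008 0 0 0;.4 .443 .033 .008 0 0 0'
python3 -m jog '.4 0 0 0 0 0 0;.4 0 0 0 0 0 0;.33 0 0 0 0 0 0;.28 0 0 0 0 0 0;.22 0 0 0 0 0 0;.15 0 0 0 0 0 0;.08 0 0 0 0 0 0;0 0 0 0 0 0 0'
python3 -m jog '0 0 0 0 0 0 0;0 0 0 0 0 0 0;0 0 0 0 0 0 0;0 -.1 0 0 0 0 0;0 -.25 0 0 0 0 0;0 -.4 0 0 0 0 0;0 -.55 0 0 0 0 0;0 -.6 0 0 0 0 0'
python3 - <<'E'
from h import *
w=cam("wrist");w=cam("wrist"); g=cv2.medianBlur(w["hsv"][:,:,1],3)
c=cv2.HoughCircles(g,cv2.HOUGH_GRADIENT_ALT,1,20,param1=120,param2=.5,minRadius=20,maxRadius=40); print(c)
if c is not None:
    for x,y,r in c[0]: print(plane(w,[(x,y)],83)[0],r)
H,S,V=[w["hsv"][:,:,i].astype(int) for i in range(3)]
m=(S>110)&((H<12)); print("cup mask",shape(w,m,83,(250,80,400,260)))
to((443,-3,207,12),(443,-3,100,12))
cv2.imwrite("pics/w9.png",w["color"][:,:,::-1])
E
```

```text
clock: 12.95
tcp_pos: [605.1, -282.0, 50.2]
tcp_rot: [1.216, 1.206, -1.216]
contact_force: [0.5, -0.2, -0.8]
width: 0.669
clock: 13.62
tcp_pos: [605.0, -282.5, 50.9]
tcp_rot: [1.216, 1.204, -1.216]
contact_force: [-0.3, -0.2, 0.4]
width: 0.971
clock: 14.28
tcp_pos: [607.1, -283.8, 176.3]
tcp_rot: [1.216, 1.197, -1.213]
contact_force: [1.0, -0.3, 1.6]
width: 0.998
[[[135.       105.        27.670467]
  [323.       192.        33.989285]
  [157.       260.        26.402998]
  [433.       257.        23.134819]
  [214.       256.        23.537811]
  [133.       302.        24.184406]]]
[ 451.60132992 -206.23297288   83.        ] 27.670467
[ 606.90311534 -281.85064973   83.        ] 33.989285
[ 450.2464006  -346.06181474   83.        ] 26.402998
[ 709.49394748 -345.26395628   83.        ] 23.134819
[ 504.88135936 -342.1487815    83.        ] 23.537811
[ 418.97123148 -391.26310542   83.        ] 24.184406
cup mask [ 615.7 -312.5    0.     0.     0. ]
t 14.38 tcp [ 606.4 -283.4  173.6] jaw -0.5 tilt 0.32 j1,j6 [-0.61 -0.6 ] w 87.8 F [0.4 0.2 0.5]
(443, -3, 207, 12) [-0.175 -0.829 -1.394] [-0.07   0.001 -0.001]
(443, -3, 100, 12) [ 0.36  -0.832 -1.396] [-0.07   0.001 -0.001]
```

```bash
python3 -m jog '0 -.05 -.1 -.15 0 0 0;0 -.1 -.2 -.32 0 0 0;0 -.1 -.3 -.5 0 0 0;0 -.1 -.36 -.6 0 0 0;0 -.1 -.415 -.7 0 0 0;0 -.1 -.415 -.7 0 0 0' >/dev/null
python3 -m jog '0 0 -.1 -.15 0 0 0;0 0 -.2 -.32 0 0 0;0 0 -.3 -.5 -.04 0 0;0 0 -.36 -.6 -.07 0 0;0 0 -.415 -.7 -.07 0 0;0 0 -.415 -.7 -.07 0 0;0 0 -.415 -.7 -.07 0 0;0 0 -.415 -.7 -.07 0 0' 
python3 -m jog '0 0 0 0 0 0 0;0 0 0 0 0 0 0;0 0 0 0 0 0 0' >/dev/null
python3 - <<'E'
from h import *
state(); w=cam("wrist")
H,S,V=[w["hsv"][:,:,i].astype(int) for i in range(3)]
print(proj(w,[[443,-2,20]]))
cv2.imwrite("pics/w10.png",w["color"][60:340,100:560,::-1])
for th in (60,75): print(shape(w,(S<th)&(V>60),20,(240,100,410,260)))
E
```

```text
clock: 15.55
tcp_pos: [441.8, -1.5, 189.9]
tcp_rot: [1.052, 1.302, -1.054]
contact_force: [0.6, 0.1, 0.6]
width: 1.0
t 15.8 tcp [441.8  -1.7 190.4] jaw 12.0 tilt 0.03 j1,j6 [-0.27 -0.48] w 88.1 F [-0.3 -0.8 -0.2]
[[325.25314046 179.38429603]]
[440.9   1.4  91.7  59.9 -76.7]
[441.3   1.5  92.2  61.4 -76.9]
```

View pics/w10.png

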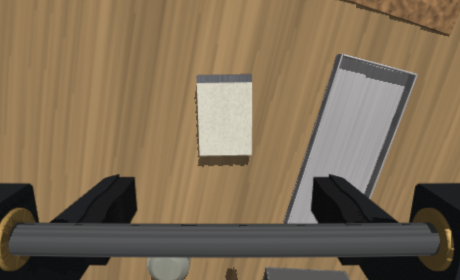

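The pad is square in the wrist view, centre near (442, 0.5), long axis at -77.2°. Grasping it.

```bash
python3 -m jog '0 .15 .003 -.01 -.004 0 0;0 .33 .003 -.01 -.004 0 0;0 .5 .003 -.01 -.004 0 0;0 .65 .003 -.01 -.004 0 0;0 .78 .003 -.01 -.004 0 0;0 .86 .003 -.01 -.004 0 0;0 .9 .003 -.01 -.004 0 0;0 .915 .003 -.01 -.004 0 0' 10
python3 -m jog '0 .01 0 0 0 0 0;.15 .01 0 0 0 0 0;.2 .01 0 0 0 0 0;.24 .01 0 0 0 0 0;.27 .01 0 0 0 0 0;.29 .01 0 0 0 0 0;.31 .01 0 0 0 0 0;.32 .01 0 0 0 0 0' 
python3 -m jog '.33 0 0 0 0 0 0;.34 0 0 0 0 0 0;.35 0 0 0 0 0 0;.36 0 0 0 0 0 0;.37 0 0 0 0 0 0;.38 0 0 0 0 0 0;.38 0 0 0 0 0 0;.38 0 0 0 0 0 0' 15
```

```text
clock: 16.52
tcp_pos: [440.8, 1.2, 6.3]
tcp_rot: [1.043, 1.309, -1.045]
contact_force: [-1.2, 0.3, 0.1]
width: 1.0
clock: 17.18
tcp_pos: [441.8, 1.2, 5.8]
tcp_rot: [1.043, 1.306, -1.043]
contact_force: [-0.2, 0.0, 0.3]
width: 0.68
clock: 17.85
tcp_pos: [441.7, 1.2, 5.6]
tcp_rot: [1.043, 1.307, -1.043]
contact_force: [0.1, -0.1, 0.7]
width: 0.621
```

The opening went to the commanded value, so the fingers are closing without the pad between them. The tips may sit higher than the TCP when open, so I'll look.

Run:
```python
from h import *
s0,M=state()
w=cam("wrist");s=cam("side")
# tool points: inner finger tips at present opening, at TCP depth and 20/40 behind
g=s0["width"]*44
out=[]
for d,b in((w,(200,120,460,315)),(s,(225,165,325,240))):
    sc=400/(b[2]-b[0]); im=cv2.resize(d["color"][b[1]:b[3],b[0]:b[2],::-1],(400,300),interpolation=cv2.INTER_CUBIC)
    for h,c in((0,(0,0,255)),(-20,(0,255,0)),(-40,(255,0,0))):
        for sg in(-1,1):
            p=proj(d,[s0["tcp_pos"]+M@[h,sg*g,0]])[0]; cv2.circle(im,tuple(int(v) for v in (p-b[:2]+.5)*sc),3,c,-1)
    out.append(im)
cv2.imwrite("pics/w11.png",np.hstack(out))
```

```text
t 17.85 tcp [441.7   1.2   5.6] jaw 12.8 tilt 0.0 j1,j6 [-0.27 -0.49] w 54.6 F [ 0.1 -0.1  0.7]
```

View pics/w11.png

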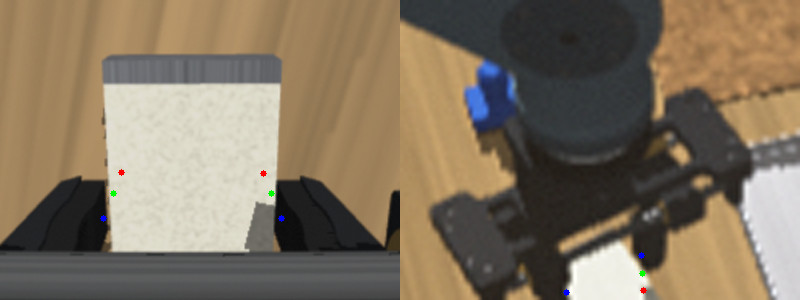

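Fingertips in the side view end roughly 20 mm above the nominal TCP at this opening (just above the pad's top). I'll open and go lower in small steps, watching the force.

```bash
python3 -m jog '.2 0 0 0 0 0 0;.1 0 0 0 0 0 0;.1 0 0 0 0 0 0;.1 0 0 0 0 0 0;.1 .01 0 0 0 0 0;.1 .02 0 0 0 0 0;.1 .03 0 0 0 0 0;.1 .03 0 0 0 0 0' 10
python3 -m jog '.1 .01 0 0 0 0 0;.1 .02 0 0 0 0 0;.1 .03 0 0 0 0 0;.1 .03 0 0 0 0 0'
python3 - <<'E'
from h import *
state();w=cam("wrist")
H,S,V=[w["hsv"][:,:,i].astype(int) for i in range(3)]
print(shape(w,(S<60)&(V>60),20,(240,130,410,260)))
m=(S<60)&(V>150); ys,xs=np.nonzero(m[160:250,220:430]); print(xs.min()+220,xs.max()+220)
cv2.imwrite("pics/z.png",w["color"][:,:,::-1])
E
```

```text
clock: 18.62
tcp_pos: [441.3, 1.3, -0.9]
tcp_rot: [1.043, 1.307, -1.044]
contact_force: [0.0, 0.1, -0.6]
width: 0.898
clock: 18.95
tcp_pos: [441.4, 1.3, -6.8]
tcp_rot: [1.043, 1.307, -1.044]
contact_force: [0.4, -0.1, 0.5]
width: 0.899
t 18.95 tcp [441.4   1.3  -6.8] jaw 12.8 tilt 0.04 j1,j6 [-0.27 -0.49] w 79.1 F [ 0.4 -0.1  0.5]
[436.8  21.9  60.3  52.2  12.9]
263 387
```

```bash
python3 -m jog '.1 .01 0 0 0 0 0;.1 .02 0 0 0 0 0;.1 .025 0 0 0 0 0;.1 .025 0 0 0 0 0'
python3 -m jog '.15 0 0 0 0 0 0;.2 0 0 0 0 0 0;.24 0 0 0 0 0 0;.27 0 0 0 0 0 0;.29 0 0 0 0 0 0;.31 0 0 0 0 0 0;.32 0 0 0 0 0 0;.33 0 0 0 0 0 0' 10
python3 -m jog '.34 0 0 0 0 0 0;.35 0 0 0 0 0 0;.36 0 0 0 0 0 0;.38 0 0 0 0 0 0;.4 0 0 0 0 0 0;.4 0 0 0 0 0 0' 15
```

```text
clock: 19.33
tcp_pos: [441.5, 1.2, -11.6]
tcp_rot: [1.043, 1.307, -1.043]
contact_force: [1.0, 0.5, 0.2]
width: 0.901
clock: 20.0
tcp_pos: [442.0, 1.2, -11.2]
tcp_rot: [1.043, 1.306, -1.043]
contact_force: [-0.6, -0.1, 2.9]
width: 0.671
clock: 20.5
tcp_pos: [442.0, 1.1, -11.1]
tcp_rot: [1.043, 1.306, -1.043]
contact_force: [-0.8, 0.3, 5.7]
width: 0.601
```

Force rises with closing, so the tips are on the pad's top. They sit roughly 30 mm behind the TCP, which also explains the first cup grasp. Opening and descending further, in guarded steps.

```bash
python3 -m jog '.2 -.03 0 0 0 0 0;.1 -.03 0 0 0 0 0;.05 -.03 0 0 0 0 0;.05 -.03 0 0 0 0 0;.05 0 0 0 0 0 0;.05 0.01 0 0 0 0 0;.05 .02 0 0 0 0 0;.05 .02 0 0 0 0 0' 10
python3 -m jog '.05 .01 0 0 0 0 0;.05 .02 0 0 0 0 0;.05 .02 0 0 0 0 0'
python3 -m jog '.05 .01 0 0 0 0 0;.05 .02 0 0 0 0 0;.05 .02 0 0 0 0 0'
python3 -c "
from h import *
state();w=cam('wrist');s=cam('side')
cv2.imwrite('pics/z1.png',w['color'][120:315,200:460,::-1]);cv2.imwrite('pics/z2.png',s['color'][165:240,225:325,::-1])"
```

```text
clock: 21.17
tcp_pos: [441.0, 1.4, -16.2]
tcp_rot: [1.043, 1.308, -1.044]
contact_force: [-0.1, 0.1, -0.4]
width: 0.948
clock: 21.42
tcp_pos: [441.4, 1.3, -19.8]
tcp_rot: [1.043, 1.307, -1.043]
contact_force: [-0.8, -0.4, -0.1]
width: 0.953
clock: 21.67
tcp_pos: [441.4, 1.3, -23.7]
tcp_rot: [1.043, 1.307, -1.043]
contact_force: [-0.2, 0.3, -0.0]
width: 0.95
t 21.67 tcp [441.4   1.3 -23.7] jaw 12.8 tilt 0.03 j1,j6 [-0.27 -0.49] w 83.6 F [-0.2  0.3 -0. ]
```

```bash
python3 -m jog '.15 0 0 0 0 0 0;.2 0 0 0 0 0 0;.24 0 0 0 0 0 0;.27 0 0 0 0 0 0;.29 0 0 0 0 0 0;.31 0 0 0 0 0 0;.32 0 0 0 0 0 0;.33 0 0 0 0 0 0' 10
python3 -m jog '.34 0 0 0 0 0 0;.35 0 0 0 0 0 0;.36 0 0 0 0 0 0;.38 0 0 0 0 0 0;.4 0 0 0 0 0 0;.4 0 0 0 0 0 0' 20
```

```text
clock: 22.43
tcp_pos: [441.8, 1.2, -23.4]
tcp_rot: [1.043, 1.306, -1.043]
contact_force: [-0.1, -0.1, 0.7]
width: 0.68
clock: 22.93
tcp_pos: [441.8, 1.2, -23.4]
tcp_rot: [1.043, 1.306, -1.043]
contact_force: [0.9, 0.6, 0.5]
width: 0.677
```

The pad is gripped (0.677 × 88 ≈ 60 mm). Lifting and carrying it to the mat.

```bash
python3 -m jog '.4 -.03 0 0 0 0 0;.4 -.1 0 0 0 0 0;.4 -.2 0 0 0 0 0;.4 -.3 0 0 0 0 0;.4 -.4 0 0 0 0 0;.4 -.45 0 0 0 0 0;.4 -.45 0 0 0 0 0' 
python3 -m jog '.4 0 .07 -.065 0 0 0;.4 0 .17 -.15 0 0 0;.4 0 .27 -.25 0 0 0;.4 0 .37 -.35 0 0 0;.4 0 .45 -.42 0 0 0;.4 0 .52 -.48 0 0 0;.4 0 .54 -.5 0 0 0;.4 0 .54 -.5 0 0 0' 
python3 -m jog '.4 0 .07 -.065 -.03 0 0;.4 0 .17 -.15 -.06 0 0;.4 0 .27 -.25 -.1 0 0;.4 0 .37 -.35 -.13 0 0;.4 0 .45 -.42 -.17 0 0;.4 0 .52 -.48 -.2 0 0;.4 0 .54 -.5 -.23 0 0;.4 0 .54 -.5 -.26 0 0' 
python3 -m jog '.4 0 0 0 -.03 0 0;.4 0 0 0 -.06 0 0;.4 0 0 0 -.1 0 0;.4 0 0 0 -.13 0 0;.4 0 0 0 -.15 0 0;.4 0 0 0 -.15 0 0;.4 0 0 0 -.15 0 0'
python3 -c "
from h import *
to((607.5,244.8,66,86.6),(607.5,244.8,-20,86.6))
w=cam('wrist');s=cam('side')
cv2.imwrite('pics/w12.png',np.hstack([w['color'][60:340,130:510,::-1],cv2.resize(s['color'][80:220,230:430,::-1],(400,280),interpolation=cv2.INTER_CUBIC)]))"
```

```text
clock: 23.52
tcp_pos: [443.4, 0.8, 68.9]
tcp_rot: [1.044, 1.302, -1.041]
contact_force: [-0.5, 0.3, -1.3]
width: 0.682
clock: 24.18
tcp_pos: [524.4, 123.5, 65.3]
tcp_rot: [1.041, 1.309, -1.043]
contact_force: [-0.7, -0.3, -1.4]
width: 0.675
clock: 24.85
tcp_pos: [607.8, 244.0, 65.5]
tcp_rot: [0.411, 1.532, -0.412]
contact_force: [-1.3, 0.7, -0.5]
width: 0.677
clock: 25.43
tcp_pos: [607.4, 242.9, 65.9]
tcp_rot: [0.049, 1.572, -0.05]
contact_force: [0.3, 0.5, -2.3]
width: 0.675
t 25.43 tcp [607.4 242.9  65.9] jaw 86.4 tilt 0.09 j1,j6 [ 0.2  -1.31] w 59.4 F [ 0.3  0.5 -2.3]
(607.5, 244.8, 66, 86.6) [-0.001  0.01   0.   ] [-0.001 -0.     0.   ]
(607.5, 244.8, -20, 86.6) [0.429 0.01  0.001] [-0.001 -0.     0.   ]
```

View pics/w12.png

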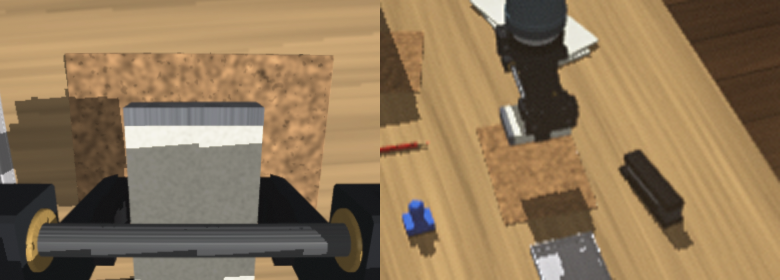

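The pad hangs level and square to the mat. Lowering and releasing.

```bash
python3 -m jog '.4 .05 .01 0 0 0 0;.4 .13 .01 0 0 0 0;.4 .22 .01 0 0 0 0;.4 .3 .01 0 0 0 0;.4 .36 .01 0 0 0 0;.4 .4 .01 0 0 0 0;.4 .42 .01 0 0 0 0;.4 .427 .01 0 0 0 0'
python3 -m jog '.4 0.002 0 0 0 0 0;.4 .002 0 0 0 0 0;.33 .002 0 0 0 0 0;.28 .002 0 0 0 0 0;.22 .002 0 0 0 0 0;.15 .002 0 0 0 0 0;.05 .002 0 0 0 0 0;0 .002 0 0 0 0 0'
python3 -m jog '0 0 0 0 0 0 0;0 0 0 0 0 0 0;0 0 0 0 0 0 0;0 -.1 0 0 0 0 0;0 -.3 0 0 0 0 0;0 -.5 0 0 0 0 0;0 -.7 0 0 0 0 0;0 -.85 0 0 0 0 0'
python3 -m jog '0 -.1 0 0 0 0 0;0 -.1 0 0 0 0 0;0 -.1 0 0 0 0 0;0 -.1 0 0 0 0 0'
python3 -c "
from h import *
state();w=cam('wrist')
H,S,V=[w['hsv'][:,:,i].astype(int) for i in range(3)]
print(proj(w,[[607.5,244.8,23]]))
print(shape(w,(S<65)&(V>60),23,(240,100,410,270)))
to((410,-200.5,170,86.6),(410,-200.5,170,0))
cv2.imwrite('pics/z3.png',w['color'][:,:,::-1])"
```

```text
clock: 26.2
tcp_pos: [607.8, 246.0, -19.7]
tcp_rot: [0.047, 1.571, -0.047]
contact_force: [0.3, -0.4, -1.2]
width: 0.678
clock: 26.87
tcp_pos: [608.3, 246.1, -19.0]
tcp_rot: [0.047, 1.57, -0.047]
contact_force: [-0.8, 0.5, 0.6]
width: 0.981
clock: 27.53
tcp_pos: [609.2, 246.3, 154.7]
tcp_rot: [0.047, 1.567, -0.046]
contact_force: [1.9, -0.4, 0.8]
width: 0.999
clock: 27.87
tcp_pos: [607.2, 245.8, 169.1]
tcp_rot: [0.046, 1.573, -0.047]
contact_force: [-0.7, 0.3, -0.0]
width: 0.999
t 27.87 tcp [607.2 245.8 169.1] jaw 86.6 tilt 0.14 j1,j6 [ 0.2  -1.31] w 87.9 F [-0.7  0.3 -0. ]
[[322.69974356 184.39746546]]
[607.7 246.1  91.4  61.   -3.2]
t 27.92 tcp [606.8 245.7 168.4] jaw 86.6 tilt 0.22 j1,j6 [ 0.2  -1.31] w 88.5 F [ 0.3  0.  -0.4]
(410, -200.5, 170, 86.6) [-0.003 -2.286 -0.85 ] [-0.    -0.001  0.   ]
(410, -200.5, 170, 0) [-0.003 -2.286 -0.85 ] [ 0.481 -0.001  0.001]
```

Pad measures (607.7, 246.1) at -3.2°, within 2 mm of the mat's centre. Now the paperweight.

```bash
python3 -m jog '0 0 -.12 -.045 0 0 0;0 0 -.3 -.11 0 0 0;0 0 -.48 -.18 0 0 0;0 0 -.64 -.24 0 0 0;0 0 -.76 -.283 0 0 0' >/dev/null
python3 -m jog '0 0 -.16 -.06 0 0 0;0 0 -.32 -.12 0 0 0;0 0 -.48 -.18 0 0 0;0 0 -.64 -.24 0 0 0;0 0 -.76 -.283 0 0 0' >/dev/null
python3 -m jog '0 0 -.16 -.06 0 0 0;0 0 -.32 -.12 0 0 0;0 0 -.48 -.18 0 0 0;0 0 -.64 -.24 0 0 0;0 0 -.76 -.283 0 0 0;0 0 -.76 -.283 0 0 0;0 0 -.76 -.283 0 0 0;0 0 -.76 -.283 0 0 0'
python3 - <<'E'
from h import *
s,M=state();w=cam("wrist")
H,S,V=[w['hsv'][:,:,i].astype(int) for i in range(3)]
print(proj(w,[[410,-200.5,25]]))
for th in (55,70): print(shape(w,(S<th)&(V>110),22,(240,110,410,260)))
g=cv2.medianBlur(w["hsv"][:,:,1],3)
c=cv2.HoughCircles(g[100:260,240:410],cv2.HOUGH_GRADIENT_ALT,1,20,param1=100,param2=.5,minRadius=20,maxRadius=40)
if c is not None:
    for x,y,r in c[0]: print(plane(w,[(x+240,y+100)],21)[0],r)
sd=cam("side");H,S,V=[sd['hsv'][:,:,i].astype(int) for i in range(3)]
print("side",shape(sd,(S<60)&(V>100),20,(265,290,310,335)))
to((410,-200.5,-20,86.6))
E
```

```text
clock: 29.42
tcp_pos: [411.0, -198.1, 169.5]
tcp_rot: [0.049, 1.572, -0.046]
contact_force: [-0.0, 0.9, 0.2]
width: 1.0
t 29.42 tcp [ 411.  -198.1  169.5] jaw 86.6 tilt 0.16 j1,j6 [-0.71 -2.22] w 88.0 F [-0.   0.9  0.2]
[[320.92577752 183.53983726]]
[ 409.2 -197.2   54.2   46.1   -3.4]
[ 408.7 -197.2   55.2   46.1   -3.4]
[ 406.85916597 -203.39893267   21.        ] 25.905727
side [ 407.8 -203.6   60.6   51.7   72.6]
t 29.52 tcp [ 411.6 -197.7  170. ] jaw 86.7 tilt 0.1 j1,j6 [-0.71 -2.22] w 88.1 F [ 0.1 -0.9 -0. ]
(410, -200.5, -20, 86.6) [ 0.95  -0.015 -0.006] [ 0. -0. -0.]
```

```bash
python3 -m jog '0 .15 -.015 -.015 0 0 0;0 .33 -.015 -.015 0 0 0;0 .5 -.015 -.015 0 0 0;0 .65 -.015 -.015 0 0 0;0 .78 -.015 -.015 0 0 0;0 .86 -.015 -.015 0 0 0;0 .91 -.015 -.015 0 0 0;0 .935 -.015 -.015 0 0 0' 10
python3 -m jog '0 .025 0 0 0 0 0;.15 .025 0 0 0 0 0;.2 .025 0 0 0 0 0;.24 .025 0 0 0 0 0;.28 .025 0 0 0 0 0;.31 .025 0 0 0 0 0;.34 .025 0 0 0 0 0;.36 .025 0 0 0 0 0' 
python3 -m jog '.38 0 0 0 0 0 0;.4 0 0 0 0 0 0;.42 0 0 0 0 0 0;.44 0 0 0 0 0 0;.46 0 0 0 0 0 0;.46 0 0 0 0 0 0;.46 0 0 0 0 0 0;.46 0 0 0 0 0 0' 25
```

```text
clock: 30.18
tcp_pos: [407.9, -200.2, -17.6]
tcp_rot: [0.047, 1.572, -0.044]
contact_force: [1.1, 0.2, 0.4]
width: 1.001
clock: 30.85
tcp_pos: [408.5, -201.9, -20.9]
tcp_rot: [0.047, 1.57, -0.047]
contact_force: [0.6, 1.1, 0.4]
width: 0.643
clock: 31.52
tcp_pos: [408.5, -201.8, -21.0]
tcp_rot: [0.047, 1.57, -0.047]
contact_force: [-1.1, 1.3, 5.9]
width: 0.62
```

Width is a little small and there's an upward force, so the tips are probably on the bevel. Regripping 6 mm lower.

```bash
python3 -m jog '.36 0 0 0 0 0 0;.3 0 0 0 0 0 0;.28 0 0 0 0 0 0;.28 .01 0 0 0 0 0;.28 .02 0 0 0 0 0;.28 .03 0 0 0 0 0;.28 .03 0 0 0 0 0;.28 .03 0 0 0 0 0' 10
python3 -m jog '.31 0 0 0 0 0 0;.34 0 0 0 0 0 0;.36 0 0 0 0 0 0;.38 0 0 0 0 0 0;.4 0 0 0 0 0 0;.42 0 0 0 0 0 0;.44 0 0 0 0 0 0;.46 0 0 0 0 0 0'
python3 -m jog '.46 0 0 0 0 0 0;.46 0 0 0 0 0 0;.46 0 0 0 0 0 0;.46 0 0 0 0 0 0' 25
```

```text
clock: 32.18
tcp_pos: [408.2, -201.7, -27.5]
tcp_rot: [0.047, 1.571, -0.046]
contact_force: [0.4, -0.1, 0.1]
width: 0.721
clock: 32.85
tcp_pos: [408.5, -201.9, -27.1]
tcp_rot: [0.047, 1.57, -0.047]
contact_force: [-0.3, 0.7, 0.2]
width: 0.623
clock: 33.18
tcp_pos: [408.5, -201.9, -27.1]
tcp_rot: [0.047, 1.57, -0.047]
contact_force: [0.2, -0.2, 2.0]
width: 0.621
```

```bash
python3 -m jog '.46 -.03 0 0 0 0 0;.46 -.1 0 0 0 0 0;.46 -.2 0 0 0 0 0;.46 -.3 0 0 0 0 0;.46 -.42 0 0 0 0 0;.46 -.52 0 0 0 0 0;.46 -.55 0 0 0 0 0;.46 -.55 0 0 0 0 0'
python3 - <<'E'
from h import *
to((607.7,246.1,85,86.6)); w=cam("wrist");s=cam("side")
a=w["color"][150:260,260:390];cv2.imwrite("pics/z4.png",a[:,:,::-1])
# is the puck gone from its place (side) and visible between the fingers (wrist)?
for d in(s,): 
    p=proj(d,[[408.5,-201.5,15]])[0].astype(int); print("side px at old place",d["color"][p[1]-2:p[1]+3,p[0]-2:p[0]+3].mean((0,1)))
H,S,V=[w['hsv'][:,:,i].astype(int) for i in range(3)]
print(shape(w,(S<60)&(V>100),90,(240,110,410,275)))
E
```

```text
clock: 33.85
tcp_pos: [409.4, -202.7, 84.5]
tcp_rot: [0.045, 1.567, -0.049]
contact_force: [0.2, -0.8, -1.1]
width: 0.623
t 33.85 tcp [ 409.4 -202.7   84.5] jaw 86.6 tilt 0.22 j1,j6 [-0.72 -2.23] w 54.8 F [ 0.2 -0.8 -1.1]
(607.7, 246.1, 85, 86.6) [-0.005  2.299  0.856] [-0.     0.001  0.001]
side px at old place [43.28 38.24 32.92]
[ 412.1 -201.8   69.    43.    86.8]
```

```bash
python3 -m jog '.46 0 .08 .03 0 0 0;.46 0 .2 .075 0 0 0;.46 0 .34 .127 0 0 0;.46 0 .48 .18 0 0 0;.46 0 .62 .23 0 0 0;.46 0 .7 .262 0 0 0;.46 0 .766 .285 0 0 0' >/dev/null
python3 -m jog '.46 0 .12 .045 0 0 0;.46 0 .26 .097 0 0 0;.46 0 .4 .15 0 0 0;.46 0 .54 .2 0 0 0;.46 0 .66 .247 0 0 0;.46 0 .766 .285 0 0 0' >/dev/null
python3 -m jog '.46 0 .12 .045 0 0 0;.46 0 .26 .097 0 0 0;.46 0 .4 .15 0 0 0;.46 0 .54 .2 0 0 0;.46 0 .66 .247 0 0 0;.46 0 .74 .275 0 0 0;.46 0 .766 .285 0 0 0;.46 0 .766 .285 0 0 0' 
python3 -m jog '.46 0 0 0 0 0 0;.46 0 0 0 0 0 0;.46 0 0 0 0 0 0' >/dev/null
python3 -c "
from h import *
to((607.7,246.1,-3,86.6))"
```

```text
clock: 35.7
tcp_pos: [605.2, 247.5, 80.4]
tcp_rot: [0.045, 1.574, -0.046]
contact_force: [-0.1, -0.7, -0.9]
width: 0.624
t 35.95 tcp [606.  245.5  82.5] jaw 86.5 tilt 0.06 j1,j6 [ 0.2  -1.31] w 54.5 F [ 0.1 -0.3 -2.4]
(607.7, 246.1, -3, 86.6) [0.427 0.004 0.009] [-0. -0.  0.]
```

```bash
python3 -m jog '.46 .05 .004 .009 0 0 0;.46 .13 .004 .009 0 0 0;.46 .22 .004 .009 0 0 0;.46 .3 .004 .009 0 0 0;.46 .36 .004 .009 0 0 0;.46 .4 .004 .009 0 0 0;.46 .42 .004 .009 0 0 0;.46 .43 .004 .009 0 0 0'
python3 -m jog '.46 0 0 0 0 0 0;.46 0 0 0 0 0 0;.38 0 0 0 0 0 0;.3 0 0 0 0 0 0;.24 0 0 0 0 0 0;.15 0 0 0 0 0 0;.08 0 0 0 0 0 0;0.05 0 0 0 0 0 0' 10
python3 -m jog '.05 0 0 0 0 0 0;.05 0 0 0 0 0 0;.05 0 0 0 0 0 0;.05 -.1 0 0 0 0 0;0 -.3 0 0 0 0 0;0 -.5 0 0 0 0 0;0 -.7 0 0 0 0 0;0 -.85 0 0 0 0 0'
python3 -m jog '0 0 0 0 0 0 0;0 0 0 0 0 0 0;0 0 0 0 0 0 0;0 0 0 0 0 0 0'
python3 - <<'E'
from h import *
s,M=state();w=cam("wrist")
H,S,V=[w['hsv'][:,:,i].astype(int) for i in range(3)]
print("pad",shape(w,(S<75)&(V>60),23,(240,80,410,275)))
g=cv2.medianBlur(w["color"][:,:,2],3); b=(250,110,400,270)
for p2 in(.8,.6):
  c=cv2.HoughCircles(g[b[1]:b[3],b[0]:b[2]],cv2.HOUGH_GRADIENT_ALT,1,10,param1=80,param2=p2,minRadius=15,maxRadius=45)
  if c is not None:
    for x,y,r in c[0]: print("circ",plane(w,[(x+b[0],y+b[1])],44)[0],r)
cv2.imwrite("pics/z5.png",w["color"][:,:,::-1])
to((415,186,160,86.6),(415,186,160,0))
E
```

```text
clock: 36.62
tcp_pos: [608.1, 247.2, -3.8]
tcp_rot: [0.047, 1.571, -0.047]
contact_force: [1.0, -0.4, -1.7]
width: 0.623
clock: 37.28
tcp_pos: [608.5, 247.5, -2.9]
tcp_rot: [0.047, 1.57, -0.047]
contact_force: [0.8, -0.2, 0.4]
width: 0.947
clock: 37.95
tcp_pos: [609.2, 247.7, 170.7]
tcp_rot: [0.047, 1.567, -0.046]
contact_force: [1.4, 0.9, -0.6]
width: 0.997
clock: 38.28
tcp_pos: [606.9, 247.1, 164.6]
tcp_rot: [0.046, 1.574, -0.047]
contact_force: [-0.1, -0.4, -0.2]
width: 1.0
t 38.28 tcp [606.9 247.1 164.6] jaw 86.6 tilt 0.21 j1,j6 [ 0.21 -1.31] w 88.0 F [-0.1 -0.4 -0.2]
pad [607.8 246.5  91.4  61.8  -3.2]
circ [612.54470877 250.0194431   44.        ] 30.374052
circ [612.54470877 250.0194431   44.        ] 19.638296
circ [612.54470877 250.0194431   44.        ] 30.438635
circ [612.54470877 250.0194431   44.        ] 19.266243
t 38.33 tcp [606.9 247.1 164.4] jaw 86.6 tilt 0.23 j1,j6 [ 0.21 -1.31] w 87.9 F [ 1.5 -0.9  0.6]
(415, 186, 160, 86.6) [ 0.026 -0.362 -0.94 ] [-0.    -0.001  0.   ]
(415, 186, 160, 0) [ 0.026 -0.362 -0.94 ] [ 0.481 -0.001  0.001]
```

Paperweight measures about 6 mm from the pad's centre. Before the stamp, I'll probe a free bit of desk to find the real fingertip depth at the openings I'll use.

```bash
python3 -m jog '.66 0 -.1 -.13 .03 0 0;.66 0 -.2 -.27 .06 0 0;.66 0 -.32 -.42 .1 0 0;.66 0 -.44 -.58 .14 0 0;.66 0 -.54 -.72 .17 0 0;.66 0 -.62 -.83 .2 0 0;.66 0 -.69 -.92 .23 0 0;.66 0 -.69 -.92 .24 0 0' >/dev/null
python3 -m jog '.66 0 0 0 .04 0 0;.66 .1 0 0 .08 0 0;.66 .2 0 0 .12 0 0;.66 .3 0 0 .16 0 0;.66 .4 0 0 .2 0 0;.66 .5 0 0 .24 0 0;.66 .56 0 0 .241 0 0;.66 .56 0 0 .241 0 0'
python3 -m jog '.66 .04 0 0 0 0 0;.66 .08 0 0 0 0 0;.66 .1 0 0 0 0 0;.66 .1 0 0 0 0 0'
python3 -c "
from h import *
state()"
```

```text
clock: 39.67
tcp_pos: [412.8, 120.5, 51.2]
tcp_rot: [1.206, 1.215, -1.215]
contact_force: [-1.4, 0.6, 0.7]
width: 0.34
clock: 40.0
tcp_pos: [415.8, 120.6, 34.1]
tcp_rot: [1.208, 1.21, -1.21]
contact_force: [-0.5, 0.1, 0.0]
width: 0.336
t 40.0 tcp [415.8 120.6  34.1] jaw 0.0 tilt 0.07 j1,j6 [0.01 0.01] w 29.6 F [-0.5  0.1  0. ]
```

```bash
f(){ grep -E "tcp_pos|contact"|tr '\n' ' ';echo; }
python3 -m jog '.66 .03 0 0 0 0 0;.66 .06 0 0 0 0 0;.66 .08 0 0 0 0 0;.66 .08 0 0 0 0 0'|f
python3 -m jog '.66 .01 0 0 0 0 0;.66 .02 0 0 0 0 0;.66 .02 0 0 0 0 0'|f
python3 -m jog '.66 .01 0 0 0 0 0;.66 .02 0 0 0 0 0;.66 .02 0 0 0 0 0'|f
python3 -m jog '.66 .01 0 0 0 0 0;.66 .02 0 0 0 0 0;.66 .02 0 0 0 0 0'|f
```

```text
tcp_pos: [415.7, 120.6, 18.0] contact_force: [-0.4, 0.4, -0.3] 
tcp_pos: [416.3, 120.7, 14.6] contact_force: [0.3, 2.0, -0.5] 
tcp_pos: [416.2, 120.6, 10.5] contact_force: [-0.5, -0.6, -0.6] 
tcp_pos: [416.1, 120.6, 6.5] contact_force: [-0.4, -0.3, 0.2]
```

```bash
f(){ grep -E "tcp_pos|contact"|tr '\n' ' ';echo; }
python3 -m jog '.66 .015 0 0 0 0 0;.66 .03 0 0 0 0 0;.66 .03 0 0 0 0 0'|f
python3 -m jog '.66 .015 0 0 0 0 0;.66 .03 0 0 0 0 0;.66 .03 0 0 0 0 0'|f
python3 -m jog '.66 .01 0 0 0 0 0;.66 .02 0 0 0 0 0;.66 .02 0 0 0 0 0'|f
python3 -m jog '.66 .01 0 0 0 0 0;.66 .02 0 0 0 0 0;.66 .02 0 0 0 0 0'|f
```

```text
tcp_pos: [415.9, 120.6, 0.2] contact_force: [-0.2, -0.5, 0.9] 
tcp_pos: [415.9, 120.6, -5.8] contact_force: [0.2, -0.1, -0.7] 
tcp_pos: [416.1, 120.6, -9.5] contact_force: [-0.1, 0.4, 0.8] 
tcp_pos: [416.1, 120.6, -13.5] contact_force: [0.3, 0.1, -0.2]
```

```bash
f(){ grep -E "tcp_pos|contact"|tr '\n' ' ';echo; }
python3 -m jog '.66 .01 0 0 0 0 0;.66 .02 0 0 0 0 0;.66 .03 0 0 0 0 0;.66 .03 0 0 0 0 0'|f
python3 -m jog '.66 .01 0 0 0 0 0;.66 .02 0 0 0 0 0;.66 .02 0 0 0 0 0'|f
python3 -m jog '.66 .01 0 0 0 0 0;.66 .015 0 0 0 0 0;.66 .015 0 0 0 0 0'|f
python3 -m jog '.66 .01 0 0 0 0 0;.66 .01 0 0 0 0 0;.66 .01 0 0 0 0 0'|f
```

```text
tcp_pos: [416.1, 120.6, -19.6] contact_force: [0.2, 0.1, -0.1] 
tcp_pos: [416.1, 120.6, -23.6] contact_force: [0.1, 0.4, -0.6] 
tcp_pos: [416.2, 120.6, -26.4] contact_force: [-0.4, -0.3, -0.4] 
tcp_pos: [416.3, 120.6, -28.3] contact_force: [-0.2, 0.2, 0.0]
```

```bash
f(){ grep -E "tcp_pos|contact"|tr '\n' ' ';echo; }
python3 -m jog '.66 .01 0 0 0 0 0;.66 .01 0 0 0 0 0;.66 .01 0 0 0 0 0'|f
python3 -m jog '.66 .01 0 0 0 0 0;.66 .01 0 0 0 0 0;.66 .01 0 0 0 0 0'|f
python3 -m jog '.66 .01 0 0 0 0 0;.66 .01 0 0 0 0 0;.66 .01 0 0 0 0 0'|f
```

```text
tcp_pos: [416.3, 120.6, -30.3] contact_force: [-0.2, -0.1, -0.7] 
tcp_pos: [416.6, 120.7, -31.1] contact_force: [-5.5, -0.7, 18.0] 
tcp_pos: [416.7, 120.7, -31.2] contact_force: [-17.5, -1.8, 48.6]
```

Contact at TCP z = -31: the fingertips are 31 mm behind the reported TCP, at any opening. Working with tip z = TCP z + 31 from here on. Up and over to the stamp.

```bash
python3 -m jog '.66 -.03 0 0 0 0 0;.66 -.15 0 0 0 0 0;.66 -.3 0 0 0 0 0;.66 -.45 0 0 0 0 0;.66 -.6 0 -.1 0 0 0;.6 -.75 0 -.25 0 0 0;.6 -.85 0 -.32 0 0 0;.6 -.85 0 -.32 0 0 0'
python3 -m jog '.6 0 0 0 0 0 0;.6 0 0 0 0 0 0;.6 0 0 0 0 0 0;.6 0 0 0 0 0 0'
python3 - <<'E'
from h import *
s,M=state();w=cam("wrist")
H,S,V=[w['hsv'][:,:,i].astype(int) for i in range(3)]
bl=(H>100)&(H<130)&(S>120); ys,xs=np.nonzero(bl[80:280,230:420]); print("px",xs.min()+230,xs.max()+230,ys.min()+80,ys.max()+80)
print("pred knob top, base top",proj(w,[[414.5,184,50],[414.5,184,18]]))
g=cv2.medianBlur(w["hsv"][:,:,2],3); b=(270,110,380,260)
c=cv2.HoughCircles(g[b[1]:b[3],b[0]:b[2]],cv2.HOUGH_GRADIENT_ALT,1,5,param1=60,param2=.6,minRadius=6,maxRadius=20); print(c)
if c is not None:
  for x,y,r in c[0]: print(plane(w,[(x+b[0],y+b[1])],48)[0])
print(shape(w,bl,18,(230,80,420,280)))
t=cam("side");H,S,V=[t['hsv'][:,:,i].astype(int) for i in range(3)];bl=(H>100)&(H<130)&(S>120);print("side visible",bl[170:205,235:265].sum())
cv2.imwrite("pics/z6.png",w["color"][80:280,220:420,::-1])
to((414.5,184,-5,0))
E
```

```text
clock: 44.58
tcp_pos: [419.6, 187.4, 140.7]
tcp_rot: [1.213, 1.206, -1.2]
contact_force: [1.1, 0.6, -0.2]
width: 0.401
clock: 44.92
tcp_pos: [415.3, 183.8, 134.2]
tcp_rot: [1.208, 1.211, -1.213]
contact_force: [-0.9, 0.4, 0.4]
width: 0.397
t 44.92 tcp [415.3 183.8 134.2] jaw -0.1 tilt 0.18 j1,j6 [0.15 0.16] w 35.0 F [-0.9  0.4  0.4]
px 303 344 168 203
pred knob top, base top [[323.73599743 197.11133147]
 [323.84979913 188.9428169 ]]
[[[ 54.        42.        14.891642]
  [ 54.        81.        12.498066]
  [ 58.       114.        13.951416]
  [ 94.       110.        15.542888]]]
[414.67200313 221.96386565  48.        ]
[414.7134097  188.87518354  48.        ]
[418.26045266 159.19544853  48.        ]
[449.7279911  162.94131269  48.        ]
[414.4 187.2  38.3  34.1   1. ]
side visible 98
t 45.02 tcp [415.7 183.9 134.7] jaw -0.1 tilt 0.13 j1,j6 [0.15 0.16] w 34.9 F [-1.3  0.5 -0. ]
(414.5, 184, -5, 0) [ 0.698 -0.005 -0.001] [-0.     0.     0.001]
```

```bash
python3 -m jog '.5 .1 -.005 -.015 0 0 0;.5 .22 -.005 -.015 0 0 0;.5 .35 -.005 -.015 0 0 0;.5 .47 -.005 -.015 0 0 0;.5 .57 -.005 -.015 0 0 0;.5 .64 -.005 -.015 0 0 0;.5 .68 -.005 -.015 0 0 0;.5 .695 -.005 -.015 0 0 0' 10
python3 -m jog '.5 0 0 0 0 0 0;.6 0 0 0 0 0 0;.66 0 0 0 0 0 0;.7 0 0 0 0 0 0;.73 0 0 0 0 0 0;.76 0 0 0 0 0 0;.79 0 0 0 0 0 0;.82 0 0 0 0 0 0'
python3 -m jog '.84 0 0 0 0 0 0;.84 0 0 0 0 0 0;.84 0 0 0 0 0 0;.84 0 0 0 0 0 0' 15
python3 -m jog '.84 -.03 0 0 0 0 0;.84 -.1 0 0 0 0 0;.84 -.2 0 0 0 0 0;.84 -.3 0 0 0 0 0;.84 -.4 0 0 0 0 0;.84 -.45 0 0 0 0 0;.84 -.45 0 0 0 0 0'
python3 - <<'E'
from h import *
to((611.4,309.7,85,0)); w=cam("wrist")
H,S,V=[w['hsv'][:,:,i].astype(int) for i in range(3)]
bl=(H>100)&(H<130)&(S>120); ys,xs=np.nonzero(bl[80:280,230:420]); print("px",len(xs),xs.min()+230,xs.max()+230,ys.min()+80,ys.max()+80)
t=cam("side");H,S,V=[t['hsv'][:,:,i].astype(int) for i in range(3)];bl=(H>100)&(H<130)&(S>120);print("side at old place",bl[170:205,235:265].sum())
E
```

```text
clock: 45.68
tcp_pos: [414.1, 187.1, -4.8]
tcp_rot: [1.208, 1.211, -1.212]
contact_force: [-0.1, 0.7, 0.3]
width: 0.502
clock: 46.35
tcp_pos: [415.9, 187.8, -2.6]
tcp_rot: [1.21, 1.209, -1.208]
contact_force: [0.0, -0.9, 5.4]
width: 0.244
clock: 46.68
tcp_pos: [415.9, 187.8, -2.6]
tcp_rot: [1.21, 1.209, -1.208]
contact_force: [-1.0, 0.1, 5.9]
width: 0.239
clock: 47.27
tcp_pos: [417.1, 188.0, 89.1]
tcp_rot: [1.212, 1.207, -1.205]
contact_force: [0.1, 0.5, -0.8]
width: 0.24
t 47.27 tcp [417.1 188.   89.1] jaw 0.0 tilt 0.26 j1,j6 [0.16 0.16] w 21.1 F [ 0.1  0.5 -0.8]
(611.4, 309.7, 85, 0) [ 0.025  0.972 -0.608] [ 0.    -0.    -0.001]
px 3950 286 361 211 279
side at old place 47
```

```bash
python3 -m jog '.84 0 .1 -.06 0 0 0;.84 0 .26 -.16 0 0 0;.84 0 .42 -.26 0 0 0;.84 0 .58 -.36 0 0 0;.84 0 .74 -.46 0 0 0;.84 0 .86 -.54 0 0 0;.84 0 .95 -.6 0 0 0;.84 0 .972 -.608 0 0 0'
python3 -m jog '.84 0 0 0 0 0 0;.84 0 0 0 0 0 0;.84 0 0 0 0 0 0;.84 0 0 0 0 0 0'
python3 - <<'E'
from h import *
to((611.4,309.7,1,0)); w=cam("wrist")
H,S,V=[w['hsv'][:,:,i].astype(int) for i in range(3)]
bl=(H>100)&(H<130)&(S>120); ys,xs=np.nonzero(bl[80:300,230:420]); print("px",len(xs),xs.min()+230,xs.max()+230,ys.min()+80,ys.max()+80)
E
```

```text
clock: 48.03
tcp_pos: [610.9, 310.5, 84.1]
tcp_rot: [1.208, 1.211, -1.21]
contact_force: [1.1, -0.3, -0.5]
width: 0.241
clock: 48.37
tcp_pos: [608.6, 308.6, 86.5]
tcp_rot: [1.208, 1.21, -1.21]
contact_force: [0.5, -0.5, -0.6]
width: 0.239
t 48.37 tcp [608.6 308.6  86.5] jaw -0.0 tilt 0.07 j1,j6 [0.3 0.3] w 21.0 F [ 0.5 -0.5 -0.6]
(611.4, 309.7, 1, 0) [ 0.428  0.015 -0.006] [-0.  0.  0.]
px 4124 286 361 210 283
```

```bash
python3 -m jog '.84 .05 .015 -.006 0 0 0;.84 .13 .015 -.006 0 0 0;.84 .22 .015 -.006 0 0 0;.84 .3 .015 -.006 0 0 0;.84 .36 .015 -.006 0 0 0;.84 .4 .015 -.006 0 0 0;.84 .42 .015 -.006 0 0 0;.84 .427 .015 -.006 0 0 0'
python3 -m jog '.84 0 0 0 0 0 0;.84 .003 0 0 0 0 0;.84 .003 0 0 0 0 0;.72 .003 0 0 0 0 0;.66 .003 0 0 0 0 0;.6 .003 0 0 0 0 0;.5 .003 0 0 0 0 0;.5 .003 0 0 0 0 0' 10
python3 -m jog '.5 0 0 0 0 0 0;.5 0 0 0 0 0 0;.5 -.03 0 0 0 0 0;.5 -.1 0 0 0 0 0;.5 -.3 0 0 0 0 0;.5 -.5 0 0 0 0 0;.5 -.7 0 0 0 0 0;.5 -.85 0 0 0 0 0'
python3 -m jog '.5 0 0 0 0 0 0;.5 0 0 0 0 0 0;.5 0 0 0 0 0 0;.5 0 0 0 0 0 0'
python3 - <<'E'
from h import *
w=cam("wrist")
H,S,V=[w['hsv'][:,:,i].astype(int) for i in range(3)]
bl=(H>100)&(H<130)&(S>120); print("stamp",shape(w,bl,21,(230,80,420,280)))
cv2.imwrite("pics/z7.png",w["color"][:,:,::-1])
to((382.8,347,150,83))
E
```

```text
clock: 49.08
tcp_pos: [612.5, 310.4, 0.7]
tcp_rot: [1.209, 1.21, -1.21]
contact_force: [0.4, 0.1, 1.0]
width: 0.238
clock: 49.75
tcp_pos: [612.8, 310.5, 1.0]
tcp_rot: [1.209, 1.209, -1.209]
contact_force: [-0.2, 0.3, 0.2]
width: 0.495
clock: 50.42
tcp_pos: [614.0, 311.0, 176.6]
tcp_rot: [1.212, 1.207, -1.205]
contact_force: [0.6, 0.3, 0.6]
width: 0.5
clock: 50.75
tcp_pos: [611.6, 310.1, 169.2]
tcp_rot: [1.207, 1.211, -1.212]
contact_force: [-0.3, -0.1, -1.1]
width: 0.5
stamp [6.125e+02 3.104e+02 3.910e+01 3.410e+01 2.000e-01]
t 50.8 tcp [611.5 310.1 168.8] jaw 0.0 tilt 0.2 j1,j6 [0.3 0.3] w 44.0 F [-0.5 -0.  -0.1]
(382.8, 347, 150, 83) [ 0.098 -1.143 -0.185] [-0.461 -0.001  0.001]
```

Stamp stands upright at (612.5, 310.4), about 66 mm left of the mat's centre. Now the long pencil.

```bash
python3 -m jog '.6 0 -.1 -.016 0 0 0;.6 0 -.24 -.038 0 0 0;.6 0 -.4 -.065 0 0 0;.6 0 -.52 -.084 0 0 0;.6 0 -.57 -.092 0 0 0;.6 0 -.57 -.092 0 0 0' >/dev/null
python3 -m jog '.6 0 -.1 -.016 -.03 0 0;.6 0 -.24 -.038 -.06 0 0;.6 0 -.4 -.065 -.1 0 0;.6 0 -.52 -.084 -.13 0 0;.6 0 -.57 -.092 -.17 0 0;.6 0 -.57 -.092 -.2 0 0;.6 0 -.57 -.092 -.23 0 0;.6 0 -.57 -.092 -.23 0 0' >/dev/null
python3 -m jog '.6 0 0 0 -.03 0 0;.6 .03 0 0 -.06 0 0;.6 .07 0 0 -.1 0 0;.6 .1 0 0 -.13 0 0;.6 .1 0 0 -.17 0 0;.6 .1 0 0 -.2 0 0;.6 .1 0 0 -.231 0 0;.6 .1 0 0 -.231 0 0'
python3 -m jog '.6 0 0 0 0 0 0;.6 0 0 0 0 0 0;.6 0 0 0 0 0 0'
python3 - <<'E'
from h import *
state();w=cam("wrist")
H,S,V=[w['hsv'][:,:,i].astype(int) for i in range(3)]
red=((H<8)|(H>172))&(S>120)
m=red.copy(); m[270:]=0; ys,xs=np.nonzero(m)
P=plane(w,np.c_[xs,ys],5)[:,:2]; vx,vy,x0,y0=cv2.fitLine(P.astype(np.float32),cv2.DIST_HUBER,0,.01,.01).ravel()
s=(P-[x0,y0])@[vx,vy]; print("line",x0,y0,"dir",np.degrees(np.arctan2(vy,vx)),"ends",s.min(),s.max(),len(xs), "y at x=383",y0+(383-x0)*vy/vx)
print("pred",proj(w,[[463,337.4,4],[304,356.6,4]]), xs.min(),xs.max(),ys.min(),ys.max())
to((382.8,347,-27,83))
E
```

```text
clock: 52.63
tcp_pos: [385.9, 347.0, 150.5]
tcp_rot: [0.096, 1.569, -0.097]
contact_force: [0.1, 0.2, -0.6]
width: 0.4
clock: 52.88
tcp_pos: [385.1, 347.2, 150.7]
tcp_rot: [0.098, 1.569, -0.099]
contact_force: [0.2, 0.2, -0.2]
width: 0.404
t 52.88 tcp [385.1 347.2 150.7] jaw 82.8 tilt 0.01 j1,j6 [ 0.5  -0.94] w 35.6 F [ 0.2  0.2 -0.2]
line 373.2702 351.0156 dir -6.8775535 ends -70.40458325625146 92.36819306907614 1025 y at x=383 349.84204
pred [[323.53213759 253.25889525]
 [322.97231661 102.08662024]] 322 329 101 255
t 52.93 tcp [385.  347.2 150.8] jaw 82.9 tilt 0.0 j1,j6 [ 0.5  -0.94] w 34.8 F [-0.9 -0.8 -0. ]
(382.8, 347, -27, 83) [ 0.889 -0.002 -0.011] [-0.001 -0.     0.   ]
```

```bash
python3 -m jog '.6 .12 .009 -.008 0 0 0;.6 .3 .009 -.008 0 0 0;.6 .47 .009 -.008 0 0 0;.6 .62 .009 -.008 0 0 0;.6 .74 .009 -.008 0 0 0;.6 .81 .009 -.008 0 0 0;.6 .85 .009 -.008 0 0 0;.6 .86 .009 -.008 0 0 0' 10
python3 -m jog '.6 .01 0 0 0 0 0;.6 .02 0 0 0 0 0;.6 .03 0 0 0 0 0;.6 .033 0 0 0 0 0;.6 .033 0 0 0 0 0'
python3 -m jog '.7 0 0 0 0 0 0;.78 0 0 0 0 0 0;.84 0 0 0 0 0 0;.9 0 0 0 0 0 0;.95 0 0 0 0 0 0;1 0 0 0 0 0 0;1 0 0 0 0 0 0;1 0 0 0 0 0 0'
```

```text
clock: 53.6
tcp_pos: [382.5, 348.7, -22.6]
tcp_rot: [0.096, 1.571, -0.098]
contact_force: [-0.4, 0.2, 0.9]
width: 0.398
clock: 54.02
tcp_pos: [383.8, 349.5, -27.3]
tcp_rot: [0.097, 1.568, -0.096]
contact_force: [-0.6, -0.4, 0.4]
width: 0.4
clock: 54.68
tcp_pos: [383.4, 349.3, -27.7]
tcp_rot: [0.096, 1.569, -0.096]
contact_force: [0.2, -0.5, 2.5]
width: 0.087
```

Pencil gripped (7.7 mm). Lifting and carrying it to the tray.

```bash
python3 -m jog '1 -.03 0 0 0 0 0;1 -.1 0 0 0 0 0;1 -.2 0 0 0 0 0;1 -.3 0 0 0 0 0;1 -.42 0 0 0 0 0;1 -.5 0 0 0 0 0;1 -.5 0 0 0 0 0' 
python3 -m jog '1 0 -.08 .06 0 0 0;1 0 -.2 .15 0 0 0;1 0 -.32 .24 0 0 0;1 0 -.44 .33 0 0 0;1 0 -.54 .4 0 0 0;1 0 -.6 .45 0 0 0;1 0 -.6 .45 0 0 0' >/dev/null
python3 -m jog '1 0 -.08 .06 .03 0 0;1 0 -.2 .15 .06 0 0;1 0 -.32 .24 .1 0 0;1 0 -.44 .33 .13 0 0;1 0 -.54 .4 .17 0 0;1 0 -.6 .45 .2 0 0;1 0 -.6 .45 .23 0 0;1 0 -.6 .45 .24 0 0' >/dev/null
python3 -c "
from h import *
to((592,-16.7,73,-2.5))"
```

```text
clock: 55.27
tcp_pos: [385.8, 350.7, 76.1]
tcp_rot: [0.099, 1.563, -0.093]
contact_force: [1.2, 0.5, 0.3]
width: 0.086
t 56.52 tcp [532.5  88.8  71.3] jaw 39.4 tilt 0.07 j1,j6 [-0.05 -0.74] w 8.1 F [-0.4  0.5  0.3]
(592, -16.7, 73, -2.5) [-0.009 -0.105  0.596] [ 0.233 -0.     0.   ]
```

```bash
python3 -m jog '1 0 -.015 .08 .03 0 0;1 0 -.035 .2 .06 0 0;1 0 -.055 .32 .1 0 0;1 0 -.077 .44 .13 0 0;1 0 -.095 .54 .17 0 0;1 0 -.105 .596 .2 0 0;1 0 -.105 .596 .23 0 0;1 0 -.105 .596 .233 0 0' >/dev/null
python3 -m jog '1 0 0 0 0 0 0;1 0 0 0 0 0 0;1 0 0 0 0 0 0;1 0 0 0 0 0 0' >/dev/null
python3 - <<'E'
from h import *
w=cam("wrist")
H,S,V=[w['hsv'][:,:,i].astype(int) for i in range(3)]
m=((H<8)|(H>172))&(S>120); ys,xs=np.nonzero(m[:270]); print("pencil px",len(xs),xs.min(),xs.max(),ys.min(),ys.max())
# tray rim corners by low saturation above the fingers
print("tray far corners pred",proj(w,[[592-45+4.7,-16.7+107,16],[592+45+4.7,-16.7+107-4,16]]))
cv2.imwrite("pics/z8.png",w["color"][:,:,::-1])
to((592,-16.7,-24.5,-2.5))
E
```

```text
pencil px 2804 316 331 84 269
tray far corners pred [[259.90659152  60.48296699]
 [390.70701001  61.98756281]]
t 57.57 tcp [592.8 -15.4  72.2] jaw -2.1 tilt 0.0 j1,j6 [-0.23 -0.19] w 8.0 F [-0.7  0.8 -0.4]
(592, -16.7, -24.5, -2.5) [ 0.484 -0.004  0.007] [ 0.002 -0.     0.   ]
```

View pics/z8.png

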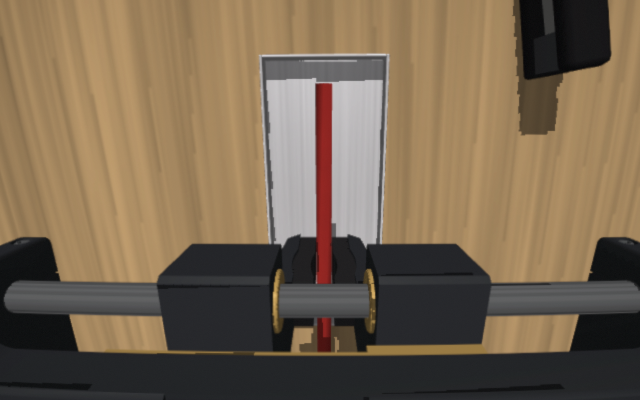

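Pencil hangs level and centred over the tray. Lowering, then opening only a little inside the walls.

```bash
python3 -m jog '1 .06 -.004 .007 0 0 0;1 .16 -.004 .007 0 0 0;1 .26 -.004 .007 0 0 0;1 .35 -.004 .007 0 0 0;1 .42 -.004 .007 0 0 0;1 .46 -.004 .007 0 0 0;1 .475 -.004 .007 0 0 0;1 .482 -.004 .007 0 0 0'
python3 -m jog '1 0 0 0 0 0 0;1 .003 0 0 0 0 0;1 .004 0 0 0 0 0;.88 .004 0 0 0 0 0;.82 .004 0 0 0 0 0;.75 .004 0 0 0 0 0;.72 .004 0 0 0 0 0;.72 .004 0 0 0 0 0'
python3 -m jog '.72 0 0 0 0 0 0;.72 0 0 0 0 0 0;.72 -.03 0 0 0 0 0;.72 -.1 0 0 0 0 0;.72 -.3 0 0 0 0 0;.72 -.5 0 0 0 0 0;.72 -.7 0 0 0 0 0;.72 -.85 0 0 0 0 0'
python3 -m jog '.5 0 0 0 0 0 0;.5 0 0 0 0 0 0;.5 0 0 0 0 0 0;.5 0 0 0 0 0 0'
python3 - <<'E'
from h import *
def red(d,z,b):
    H,S,V=[d['hsv'][:,:,i].astype(int) for i in range(3)]; m=((H<8)|(H>172))&(S>120); k=np.zeros_like(m); k[b[1]:b[3],b[0]:b[2]]=1; return shape(d,m&k,z)
s,M=state(); w=cam("wrist"); sd=cam("side")
print("pencil w",red(w,6,(230,40,420,270)),"side",red(sd,6,(300,170,370,275)))
print("short side",red(sd,4,(265,365,325,395)))
cv2.imwrite("pics/z9.png",w["color"][:,:,::-1])
E
```

```text
clock: 58.23
tcp_pos: [591.8, -17.3, -24.7]
tcp_rot: [1.237, 1.192, -1.237]
contact_force: [-0.1, -0.1, -0.6]
width: 0.094
clock: 58.9
tcp_pos: [592.1, -17.4, -24.9]
tcp_rot: [1.237, 1.191, -1.237]
contact_force: [-0.1, 0.1, -0.1]
width: 0.277
clock: 59.57
tcp_pos: [593.3, -17.5, 150.2]
tcp_rot: [1.238, 1.187, -1.234]
contact_force: [0.5, -0.5, 0.4]
width: 0.282
clock: 59.9
tcp_pos: [590.9, -17.1, 143.7]
tcp_rot: [1.236, 1.193, -1.238]
contact_force: [1.0, -0.1, 0.2]
width: 0.498
t 59.9 tcp [590.9 -17.1 143.7] jaw -2.2 tilt 0.15 j1,j6 [-0.23 -0.19] w 43.8 F [ 1.  -0.1  0.2]
pencil w [592.6 -11.9 146.7   6.3  87.9] side [591.6 -10.3 141.4   5.8  87.6]
short side [ 369.5 -357.7   76.6    8.3   11.3]
```

Everything is placed. Moving the arm clear for a final numeric check from the fixed cameras.

```bash
python3 -m jog '.5 -.1 0 0 0 0 0;.5 -.2 -.1 0 0 0 0;.5 -.2 -.28 .1 0 0 0;.5 -.2 -.45 .25 0 0 0;.5 -.2 -.6 .42 0 0 0;.5 -.2 -.75 .6 0 0 0;.5 -.2 -.9 .75 0 0 0;.5 -.2 -.9 .85 0 0 0' >/dev/null
python3 -m jog '.5 0 -.05 .15 0 0 0;.5 0 -.1 .35 0 0 0;.5 0 -.15 .55 0 0 0;.5 0 -.2 .75 0 0 0;.5 0 -.2 .9 0 0 0;.5 0 -.2 1 0 0 0;.5 0 -.2 1 0 0 0;.5 0 -.2 1 0 0 0'
python3 - <<'E'
from h import *
state(); t=cam("top"); s=cam("side"); cv2.imwrite("pics/end_t.png",t["color"][:,:,::-1]); cv2.imwrite("pics/end_s.png",s["color"][:,:,::-1])
def ch(d): return [d["hsv"][:,:,i].astype(int) for i in range(3)]
def box(d,P,r,z):
    p=proj(d,[[P[0],P[1],z]])[0].astype(int); return (p[0]-r,p[1]-r,p[0]+r,p[1]+r)
def tr(n,f):
    try: print(n,f())
    except Exception as e: print(n,"none",type(e).__name__)
for n,d in(("top",t),("side",s)):
    H,S,V=ch(d); red=((H<8)|(H>172))&(S>130); bl=(H>100)&(H<130)&(S>120)
    tr(n+" pencil",lambda:shape(d,red,6,box(d,(592,-16),45,6)))
    tr(n+" short",lambda:shape(d,red,4,box(d,(371,-359),25,4)))
    tr(n+" stamp",lambda:shape(d,bl,21,box(d,(612,310),25,21)))
    tr(n+" pad",lambda:shape(d,(S<80)&(V>70),23,box(d,(608,246),28,23)))
    tr(n+" cup",lambda:shape(d,(S>70)&(V<190),83,box(d,(606,-282),14,83)))
    tr(n+" stapler",lambda:shape(d,(V<75),40,box(d,(720,190),40,40)))
d0=dict(s); d0["hsv"]=cv2.cvtColor(cv2.imread("pics/side0.png"),cv2.COLOR_BGR2HSV); V0=d0["hsv"][:,:,2].astype(int)
print("stapler side then",shape(d0,V0<75,40,(340,145,390,200)),"now",shape(s,ch(s)[2]<75,40,(340,145,390,200)))
E
```

```text
clock: 61.33
tcp_pos: [357.6, -378.8, 183.6]
tcp_rot: [1.24, 1.193, -1.238]
contact_force: [0.1, -0.0, -0.2]
width: 0.5
t 61.33 tcp [ 357.6 -378.8  183.6] jaw -2.3 tilt 0.17 j1,j6 [-1.04 -1.  ] w 44.0 F [ 0.1 -0.  -0.2]
top pencil [592.4 -12.4 138.    4.2  88. ]
top short [ 371.1 -359.4   74.8    7.    11.1]
top stamp [610.7 309.2  35.9  28.2   2.3]
top pad [608.1 245.4  93.3  65.5  -2.2]
top cup [ 605.1 -279.1   72.5   57.7  -88.8]
top stapler [744.8 137.7 123.   36.9 -79.9]
side pencil [591.2 -10.3 141.4   5.   88. ]
side short [ 369.5 -357.7   76.6    8.5   11.6]
side stamp [597.9 308.4  29.7  14.6  88.3]
side pad [606.6 247.9  96.6  94.3  86.1]
side cup [ 604.2 -282.8   61.1   55.5  -18.5]
side stapler [741.8 122.2 142.6  50.  -80.5]
stapler side then [740.3 121.3 143.7  51.5 -78.9] now [741.8 122.2 142.6  50.  -80.5]
```

```bash
python3 -c "
from cell import ticket
print(ticket.finish_job())"
```

```text
the job is handed in; nothing more can be done
None
```

The job is done and handed in at about 61 s on the robot's clock; handing it in reported no verdict.

**Done, in order:** the cup went into the caddy's large compartment, the pad onto the mat, the paperweight onto the pad and the stamp onto the mat. The long pencil went into the tray last.

**Last checks (camera measurements):**

| Item | Result |
|---|---|
| Cup | about (605, -281), the middle of the large compartment |
| Pad | within 2 mm of the mat's centre, square to about 1° |
| Paperweight | about 6 mm from the pad's centre, from one wrist picture just after release; I did not measure its tilt separately |
| Stamp | upright, about 66 mm left of the mat's centre |
| Long pencil | aligned in the tray; its red part is centred about 5 mm left of the tray's middle, and allowing for the unpainted point it should be nearly centred |
| Short pencil | did not move measurably |
| Stapler | within 2 mm of its starting reading |

**What went wrong on the way:**
- **First cup grasp:** a finger ended up inside the cup and tilted it. I freed it, and it stood upright on the mat before I gripped it again.
- **Fingertip position:** the fingertips turned out to sit 31 mm behind the reported TCP, which I confirmed by touching the desk. That probe pressed with about 49 N at the wrist, on the fingertips and below the 120 N limit. The offset also explains two early closes on the pad that slid over its top.

**Disagreements:** the final side-camera outlines of the pad and stamp did not match their known sizes, because the paperweight and the stamp's knob overlap them in that view. I relied on the top and wrist views for those two.

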